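# Dry-lay a brick-laid walnut glue-up and close the end stop

## Robot

A 6-joint arm with a two-finger parallel gripper is mounted at the origin on the work surface. World frame = base frame: x ahead of the robot, y to its left, z up, the work surface at z = 0. Lengths are in m, angles in degrees, forces in N, time in s.
With the tool pointing down it reaches from about 0.35 to 0.875 m from the base axis. Payload 4.2 kg.
Tool frame: the origin (TCP) lies midway between the tips of the shut fingers; the grasp point (between the pads) lies 19 mm behind it; z points along the fingers, y is the direction in which the jaws open and shut (so a half turn about z gives the same grasp; the last joint's range is limited). The gripper opens to 87 mm and grips with 3 to 60 N. Pads are 19 mm wide; open, the fingers measure 117 mm over their backs; the gripper's body (75 mm by 190 mm) begins 51 mm behind the grasp point.
Start: joints at [92.051, 22.042, 0.453, 0, -68.411, -14.817], TCP at [0.138, 0.61, 0.223] pointing down, gripper open.
Joint ranges: [-179.83, 179.83], [-69.29, 118.12], [-61.27, 80.66], [-181.25, 117.63], [-171.15, -9.14], [-177.46, 177.46]. Speed limits (degrees/s): [159.86, 159.86, 180, 180, 180, 180].

## Interface

Orientations are given as a 3x3 rotation matrix whose columns are the frame's x, y, z axes.
In Python, from station import sense, capture, get_calibration, finish_job, spot_in, spot_point gives the robot as it stands.
- The arm moves only by the shell command python3 -m inch 'ROWS'. ROWS is JSON, a list of rows, each an object with "fingers": the finger opening in cm, from 0 to 8.7; "delta_pos": the shift along the tool's x, y, z in cm, a list of three; "spin": the turn about the tool's z in degrees. In form: [{"fingers": fingers, "delta_pos": [dx, dy, dz], "spin": spin}, ...]. A call has 1 to 20 rows; each row is the pose to reach, as a shift and turn from the pose commanded when the call began, along the tool's axes at that moment; what a row does not reach only later rows make up. A row lasts 1/10 s, in which the tool goes at most 50 mm and 8.59 degrees, less where a joint would pass 70% of its speed; a pose out of reach is approached as far as the arm can. A call with a gripper value outside its range is refused whole. The fingers move at their own pace and stop on an object; the grip force is fixed at half the most. Time passes only in rows, so rows that repeat a pose let the fingers close. It gives the time, the measured TCP pose, the force and the opening at its end, in the units of the state.
- sense(): the state, without advancing time (a new reading comes with each control period).
- capture(name): name is "scene" or "top"; returns the picture (400x640x3 uint8, red, green, blue); there is no depth.
- get_calibration(name): a dict with "K" (3x3 intrinsics, pixels), "T" (4x4, takes a point from camera to world coordinates). Camera axes: x right, y up, looking along -z (the intrinsics and any distortion apply to the point x, -y, -z); pixel columns grow to the right and rows downward; lengths in m; the calibration is good to about 2 mm. A picture is of the moment at which its call begins. get_calibration takes no time and is no camera call.
- finish_job(): hands the job in, once; it reports no verdict.
Trained networks look in the newest picture that a camera, given by its name, has taken for a name from the list of things; names that differ only in an ending like _2 or _b are one class to them, and where a whole thing is asked for, a point or a joint stands for the part that bears it (a point fixed in the world has none). Each returns a list of dicts, best first, with "conf" (0 to 1); they miss things now and then, are a little off and sometimes report something else, mostly with a low value. They report only what shows in the picture. A call takes as long as a camera call. They do not tell look-alikes from the thing itself.
- spot_in(camera, target): "extent" ([left, top, right, bottom] as shares, 0 to 1, of the picture: columns of its width, rows of its height, round what is visible of it).
- spot_point(camera, target): "location" ([column, row] as shares, 0 to 1, of the picture: columns of its width, rows of its height: a listed point, or the origin of a listed thing).
The state is a dict: "time_s": time; "joints": joint angles; "joint_velocities": joint speeds; "effort": joint torques, N m; "tcp_pos": TCP position; "ee_rot": TCP orientation; "wrist_force": force on the tool from outside, world axes, zero at the start; "moment": the same for the moment, N m; "gripper_width": opening from 0.0 (shut) to 1.0 (fully open).
Only numpy, scipy, OpenCV 4.12 (cv2) and the standard library are available. Lean on these libraries where they do the work, as an engineer would, in place of code of your own. Each camera call takes 0.05 s, during which the arm holds its last target.

## Task

Use the four loose walnut blocks to lay the second and third courses of the brick-laid glue-up in the jig, in running bond on the course already there: one full and one half block in each course, every joint half a block off the joint below, ends level with the first course and faces flush. Then push the sliding end stop by its red handle up to the courses until it clicks home, and let go. Leave everything else on the bench where it is.

Things in the scene. Friction and masses are not known exactly. Their poses are not given: they have to be found in the camera images.
- jig: Glue-up jig, fixed: white board 355 x 176 mm, 18 mm thick. Origin at bench height under the middle of the wall; x runs along the courses from the sliding to the fixed stop, y across towards the back ledge, z up. The finished wall spans x -75 to 75 mm, y -23 to 23 mm; block centres lie at z = 35, 69 and 103 mm in the first, second and third course.
- fixed_face (a point): Upright face of the jig's fixed plywood end stop (90 mm wide, 15 mm thick, top 116 mm above the bench), at jig x = 75 mm; this point is on the wall's centre line, 69 mm above the bench. Axes as the jig's.
- ledge (a point): Middle of the top edge of the jig's low wooden back ledge, 150 mm long, 12 mm thick: jig y = 24.5 to 36.5 mm, top at z = 40 mm, so 12 mm below the top of the first course. Guide rods run along x at jig y = -66 and 66 mm; they and the sliding stop's bushings stay below z = 52 mm.
- stop (a joint): Travel of the sliding end stop along the jig's +x, m: 0 open, 0.045 home (clicked), 0.0475 hard end; starts at 0 to 0.015. Its face is at jig x = -0.123 + travel. Drag about 1.5 N; from 0.033 a sprung ball must be pushed over a rib (crest 0.039, about 10 N), then drops into its notch and holds. Home leaves 153 mm between the stops for 150 mm courses: closing it pushes the blocks together.
- stop_grip (a point): Grip point of the sliding stop's handle: an upright red round handle 26 mm in diameter, free-standing from 60 to 123 mm above the bench; this point is on its axis, 100 mm above the bench. 27 mm clear of it, towards the courses, stands the stop's plywood plate (90 mm wide, 15 mm thick, top 115 mm above the bench); the plate's face is 55 mm ahead of this point. Axes as the jig's.
- laid_full_c (a point): Full walnut block, 100 mm long x 46 mm wide x 34 mm high, about 100 g, lying flat in the jig: already laid, first course, against the fixed stop (centre near jig x = +24 mm). This point is the block's centre, half-way up; x runs along its length, y across its width, z up.
- laid_half_c (a point): Half walnut block, 50 mm long x 46 mm wide x 34 mm high, about 50 g, lying flat in the jig: already laid, first course, at the sliding stop's end (centre near jig x = -55 mm). This point is the block's centre, half-way up; x runs along its length, y across its width, z up.
- full_a_c (a point): Full walnut block, 100 mm long x 46 mm wide x 34 mm high, about 100 g, lying flat on the bench, turned any way; one of four to be laid. This point is the block's centre, half-way up; x runs along its length, y across its width, z up.
- full_b_c (a point): Full walnut block, 100 mm long x 46 mm wide x 34 mm high, about 100 g, lying flat on the bench, turned any way; one of four to be laid. This point is the block's centre, half-way up; x runs along its length, y across its width, z up.
- half_a_c (a point): Half walnut block, 50 mm long x 46 mm wide x 34 mm high, about 50 g, lying flat on the bench, turned any way; one of four to be laid. This point is the block's centre, half-way up; x runs along its length, y across its width, z up.
- half_b_c (a point): Half walnut block, 50 mm long x 46 mm wide x 34 mm high, about 50 g, lying flat on the bench, turned any way; one of four to be laid. This point is the block's centre, half-way up; x runs along its length, y across its width, z up.
- cork_block: A cork sanding block, 90 x 58 mm, 28 mm high, lying among the blocks; origin under its centre. Not part of the job.
- wax_tin: A yellow wax tin, 80 mm across, 46 mm high, standing among the blocks; origin under its centre. Not part of the job.
- glue_bottle: A glue bottle, white, 58 mm across, 160 mm high, standing behind the blocks; origin under its centre. Not part of the job.
- gouge: A carving gouge, 250 mm long, 28 mm thick, lying behind the blocks; origin on the bench at its ferrule, x towards the blade. Not part of the job.
- square: A try square, wooden stock 100 mm, steel blade 150 mm, 18 mm high, at the right-hand side; origin on the bench. Not part of the job.
Not all that is in view belongs to the job. What is shaped like the part that bears half_b_c but orange, pink or white is not meant.

How it is judged (in metres and radians):
On the way, in this order (a step that is already met when the one before it is completed fails the run):
1. the second and third courses are laid in running bond on the first, their end gaps still to be closed (centres within 20 mm along and 8 mm across), with the sliding stop not yet home ((((x of full_a_c in the frame of jig between -0.045 and -0.005 m and y of full_a_c in the frame of jig between -0.008 and 0.008 m and z of full_a_c in the frame of jig between 0.063 and 0.075 m and angle between the x axis of full_a_c and the x axis of jig, either way round below 0.15 rad) and (x of full_b_c in the frame of jig between 0.005 and 0.045 m and y of full_b_c in the frame of jig between -0.008 and 0.008 m and z of full_b_c in the frame of jig between 0.097 and 0.109 m and angle between the x axis of full_b_c and the x axis of jig, either way round below 0.15 rad)) or ((x of full_b_c in the frame of jig between -0.045 and -0.005 m and y of full_b_c in the frame of jig between -0.008 and 0.008 m and z of full_b_c in the frame of jig between 0.063 and 0.075 m and angle between the x axis of full_b_c and the x axis of jig, either way round below 0.15 rad) and (x of full_a_c in the frame of jig between 0.005 and 0.045 m and y of full_a_c in the frame of jig between -0.008 and 0.008 m and z of full_a_c in the frame of jig between 0.097 and 0.109 m and angle between the x axis of full_a_c and the x axis of jig, either way round below 0.15 rad))) and (((x of half_a_c in the frame of jig between 0.03 and 0.07 m and y of half_a_c in the frame of jig between -0.008 and 0.008 m and z of half_a_c in the frame of jig between 0.063 and 0.075 m and angle between the x axis of half_a_c and the x axis of jig, either way round below 0.15 rad) and (x of half_b_c in the frame of jig between -0.07 and -0.03 m and y of half_b_c in the frame of jig between -0.008 and 0.008 m and z of half_b_c in the frame of jig between 0.097 and 0.109 m and angle between the x axis of half_b_c and the x axis of jig, either way round below 0.15 rad)) or ((x of half_b_c in the frame of jig between 0.03 and 0.07 m and y of half_b_c in the frame of jig between -0.008 and 0.008 m and z of half_b_c in the frame of jig between 0.063 and 0.075 m and angle between the x axis of half_b_c and the x axis of jig, either way round below 0.15 rad) and (x of half_a_c in the frame of jig between -0.07 and -0.03 m and y of half_a_c in the frame of jig between -0.008 and 0.008 m and z of half_a_c in the frame of jig between 0.097 and 0.109 m and angle between the x axis of half_a_c and the x axis of jig, either way round below 0.15 rad))) and value of joint stop below 0.0385 m), for 0.1 s.
2. the sliding stop is pushed past its sprung ball and home in the notch (value of joint stop above 0.0425 m), for 0.2 s.
At the end, for the whole second after the job is handed in: Seen from the fixed stop, courses 1 and 3 are full then half, course 2 half then full; each block's centre within 5 mm of its place along and across and 4 mm in height, turned under 0.08 rad; sliding stop home in its notch (travel over 42.5 mm); all at rest (x of laid_full_c in the frame of jig between 0.02 and 0.03 m and y of laid_full_c in the frame of jig between -0.005 and 0.005 m and z of laid_full_c in the frame of jig between 0.031 and 0.039 m and angle between the x axis of each of laid_full_c, laid_half_c and the x axis of jig, either way round below 0.08 rad and x of laid_half_c in the frame of jig between -0.055 and -0.045 m and y of laid_half_c in the frame of jig between -0.005 and 0.005 m and z of laid_half_c in the frame of jig between 0.031 and 0.039 m and (((x of full_a_c in the frame of jig between -0.03 and -0.02 m and y of full_a_c in the frame of jig between -0.005 and 0.005 m and z of full_a_c in the frame of jig between 0.065 and 0.073 m and angle between the x axis of full_a_c and the x axis of jig, either way round below 0.08 rad) and (x of full_b_c in the frame of jig between 0.02 and 0.03 m and y of full_b_c in the frame of jig between -0.005 and 0.005 m and z of full_b_c in the frame of jig between 0.099 and 0.107 m and angle between the x axis of full_b_c and the x axis of jig, either way round below 0.08 rad)) or ((x of full_b_c in the frame of jig between -0.03 and -0.02 m and y of full_b_c in the frame of jig between -0.005 and 0.005 m and z of full_b_c in the frame of jig between 0.065 and 0.073 m and angle between the x axis of full_b_c and the x axis of jig, either way round below 0.08 rad) and (x of full_a_c in the frame of jig between 0.02 and 0.03 m and y of full_a_c in the frame of jig between -0.005 and 0.005 m and z of full_a_c in the frame of jig between 0.099 and 0.107 m and angle between the x axis of full_a_c and the x axis of jig, either way round below 0.08 rad))) and (((x of half_a_c in the frame of jig between 0.045 and 0.055 m and y of half_a_c in the frame of jig between -0.005 and 0.005 m and z of half_a_c in the frame of jig between 0.065 and 0.073 m and angle between the x axis of half_a_c and the x axis of jig, either way round below 0.08 rad) and (x of half_b_c in the frame of jig between -0.055 and -0.045 m and y of half_b_c in the frame of jig between -0.005 and 0.005 m and z of half_b_c in the frame of jig between 0.099 and 0.107 m and angle between the x axis of half_b_c and the x axis of jig, either way round below 0.08 rad)) or ((x of half_b_c in the frame of jig between 0.045 and 0.055 m and y of half_b_c in the frame of jig between -0.005 and 0.005 m and z of half_b_c in the frame of jig between 0.065 and 0.073 m and angle between the x axis of half_b_c and the x axis of jig, either way round below 0.08 rad) and (x of half_a_c in the frame of jig between -0.055 and -0.045 m and y of half_a_c in the frame of jig between -0.005 and 0.005 m and z of half_a_c in the frame of jig between 0.099 and 0.107 m and angle between the x axis of half_a_c and the x axis of jig, either way round below 0.08 rad))) and value of joint stop above 0.0425 m and linear speed of each of full_a, full_b, half_a, half_b, laid_full, laid_half below 0.02 m/s); the robot touches nothing.
It fails at once if a bystander (cork block, wax tin, glue bottle, gouge or try square) is shifted by more than 30 mm (distance of any of cork_block, wax_tin, glue_bottle, gouge, square from where it was at the start of the episode above 0.03 m).
It also fails if it takes over 72 s, if anything falls off the work surface, if the arm or the gripper's body presses on something with over 40 N, if the wrist force passes 120 N, or if a joint passes its speed limit or range.

## Working session

There is one attempt and no reset: what is moved stays moved. The work goes in short steps, Python scripts to look and compute and a shell command to move; the robot and the scene stay as the last step left them, time stands still between calls to the robot, and variables do not carry over. Pictures are saved under pics/ and viewed, and the job is handed in when it is done.

```bash
mkdir -p pics; ls
python3 - <<'E'
from station import *
import cv2
for n in ["scene","top"]:
    im=capture(n); cv2.imwrite(f"pics/{n}0.png",im[:,:,::-1])
    c=get_calibration(n); print(n,c)
s=sense(); print(s)
E
```

```text
pics
scene {'K': array([[452.15362606,   0.        , 309.53892085],
       [  0.        , 452.15362606, 203.85800092],
       [  0.        ,   0.        ,   1.        ]]), 'T': array([[-0.53967289, -0.58739784,  0.6030895 ,  1.40198832],
       [ 0.84187361, -0.37533916,  0.38777486,  0.43066973],
       [-0.00141501,  0.71699671,  0.69707511,  1.07607555],
       [ 0.        ,  0.        ,  0.        ,  1.        ]])}
top {'K': array([[467.21651468,   0.        , 316.14511303],
       [  0.        , 467.21651468, 200.14309367],
       [  0.        ,   0.        ,   1.        ]]), 'T': array([[ 0.01400704,  0.9902885 , -0.13832024,  0.37037736],
       [-0.99973159,  0.01131692, -0.0202159 , -0.14144508],
       [-0.01845422,  0.13856627,  0.99018121,  1.44436299],
       [ 0.        ,  0.        ,  0.        ,  1.        ]])}
{'time_s': 0.1, 'joints': array([ 9.20512717e+01,  2.20865601e+01,  3.86420419e-01, -2.58334283e-02,
       -6.84129954e+01, -1.48159388e+01]), 'joint_velocities': array([-0.04698923, -0.13799307,  0.27119044,  0.12959378,  0.00498714,
        0.00303434]), 'effort': array([-1.25250340e-04, -3.91689563e+01,  1.87934643e+01,  4.23188165e+00,
        1.34207541e-02, -7.51349216e-05]), 'tcp_pos': array([0.1379611 , 0.60901069, 0.2215574 ]), 'ee_rot': array([[ 9.75249053e-01, -2.21108939e-01, -3.48308646e-04],
       [-2.21109190e-01, -9.75247032e-01, -1.98828554e-03],
       [ 9.99407323e-05,  2.01608783e-03, -9.99997963e-01]]), 'wrist_force': array([-0.28688122, -0.02255169, -0.39128371]), 'moment': array([ 0.01826331, -0.01378976, -0.01019166]), 'gripper_width': 0.9939627445569}
```

View pics/scene0.png

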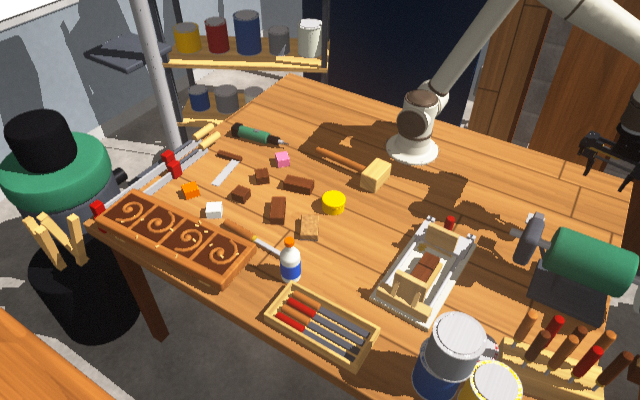

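View pics/top0.png

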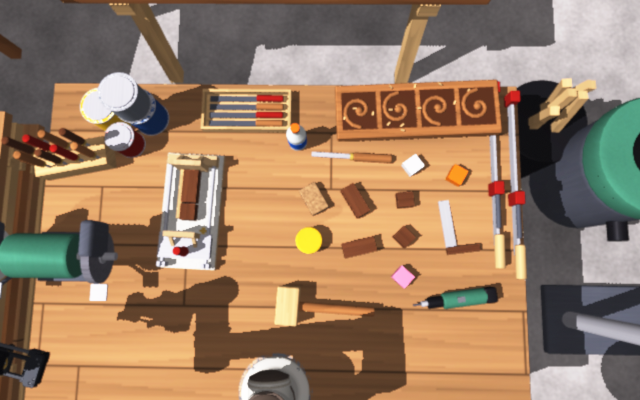

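The walnut blocks lie right of centre in the top view: fulls at (357,200) and (361,245), halves at (406,200) and (405,236). The look-alikes are white (413,164), orange (457,174), pink (403,276) and white (98,292). The jig is at (190,210). The tools come next, then a close crop.

Run:
```python
from station import *
import cv2,numpy as np
im=capture("top"); np.save("top0.npy",im)
for n in ["full_a_c","half_a_c","laid_full_c","laid_half_c","stop_grip","jig","fixed_face","ledge"]:
    r=spot_point("top",n); print("top",n,[(round(d['conf'],2),[round(d['location'][0]*640,1),round(d['location'][1]*400,1)]) for d in r[:6]])
im2=capture("scene"); np.save("scene0.npy",im2)
for n in ["full_a_c","half_a_c","laid_full_c","laid_half_c","stop_grip","jig","fixed_face","ledge"]:
    r=spot_point("scene",n); print("scene",n,[(round(d['conf'],2),[round(d['location'][0]*640,1),round(d['location'][1]*400,1)]) for d in r[:6]])
a=cv2.resize(im[130:300,290:490,::-1],None,fx=4,fy=3.5,interpolation=cv2.INTER_CUBIC)
a=cv2.resize(im[140:290,290:480,::-1],None,fx=4,fy=4,interpolation=cv2.INTER_CUBIC)
cv2.imwrite("pics/c1.png",a)
cv2.imwrite("pics/c2.png",cv2.resize(im[145:275,150:230,::-1],None,fx=4.5,fy=4.5,interpolation=cv2.INTER_CUBIC))
cv2.imwrite("pics/c3.png",cv2.resize(im2[205:330,365:480,::-1],None,fx=4.5,fy=4.5,interpolation=cv2.INTER_CUBIC))
```

```text
top full_a_c [(0.8, [354.1, 200.3]), (0.5, [314.8, 200.3])]
top half_a_c [(0.85, [404.2, 203.7])]
top laid_full_c [(0.83, [191.3, 188.1])]
top laid_half_c [(0.85, [187.9, 212.8])]
top stop_grip [(0.9, [177.5, 252.3])]
top jig [(0.92, [193.2, 196.3])]
top fixed_face [(0.9, [189.2, 169.0])]
top ledge [(0.86, [180.7, 193.0]), (0.63, [359.9, 246.4]), (0.31, [352.8, 158.6])]
scene full_a_c [(0.94, [277.3, 210.4])]
scene half_a_c [(0.84, [244.2, 192.6])]
scene laid_full_c [(0.7, [416.5, 280.4]), (0.54, [243.2, 191.7]), (0.18, [448.7, 225.9])]
scene laid_half_c [(0.8, [426.9, 264.2])]
scene stop_grip [(0.55, [448.5, 224.1]), (0.31, [426.8, 281.3])]
scene jig [(0.74, [415.3, 282.6])]
scene fixed_face [(0.59, [410.8, 287.0])]
scene ledge [(0.62, [430.6, 281.2])]
```

View pics/c1.png

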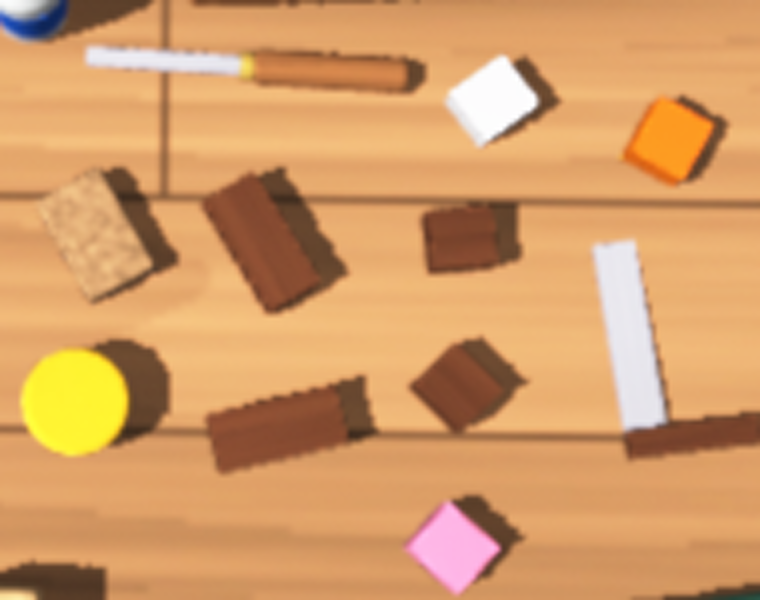

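View pics/c2.png

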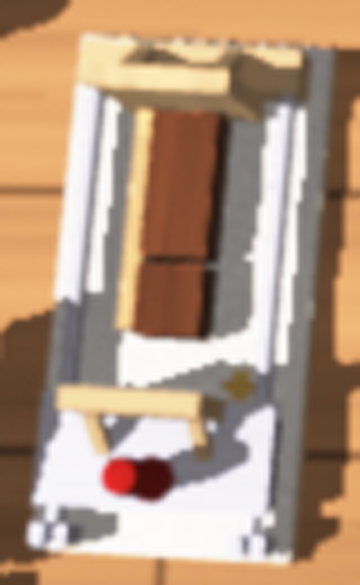

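View pics/c3.png

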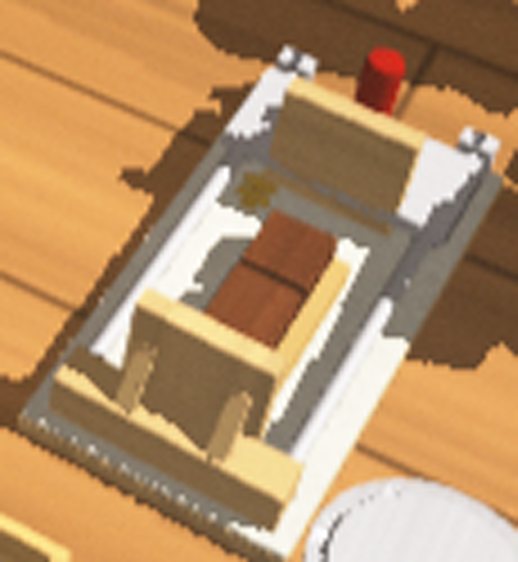

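The crop confirms that the four walnut pieces are fulls at top px (355,200) and (360,246), and halves at (405,200) and (405,236). The white, orange and pink cubes are rejected. Next I fit the box models to the walnut masks.

```bash
cat > h.py <<'E'
import numpy as np, cv2
from station import *
from scipy.optimize import minimize
def proj(cam,P):
    c=get_calibration(cam); T=np.linalg.inv(c['T']); P=np.atleast_2d(P)
    q=P@T[:3,:3].T+T[:3,3]; q=q*[1,-1,-1]; q=q@c['K'].T; return q[:,:2]/q[:,2:]
def ray(cam,px,z):
    c=get_calibration(cam); d=np.linalg.inv(c['K'])@[px[0],px[1],1]; d=c['T'][:3,:3]@(d*[1,-1,-1]); o=c['T'][:3,3]
    return o+d*(z-o[2])/d[2]
def walnut(im):
    f=im.astype(float); r,g,b=f[...,0],f[...,1],f[...,2]
    return ((r>55)&(r<150)&(r>1.62*g)&(r>2*b)).astype(np.uint8)
def corners(x,y,z,yaw,L,W=.046,H=.034):
    c,s=np.cos(yaw),np.sin(yaw)
    return np.array([[x+c*a*L/2-s*b*W/2,y+s*a*L/2+c*b*W/2,z+d*H/2] for a in(-1,1) for b in(-1,1) for d in(-1,1)])
def render(cam,C,box,S=8):
    p=proj(cam,C); h=cv2.convexHull(((p+.5-[box[0],box[1]])*S*16).astype(np.int32))
    m=np.zeros(((box[3]-box[1])*S,(box[2]-box[0])*S),np.float32)
    cv2.fillConvexPoly(m,h,1.0,shift=4)
    return cv2.resize(m,None,fx=1/S,fy=1/S,interpolation=cv2.INTER_AREA)
def fit(ims,px0,z,L,yaw0s=np.radians([0,30,60,90,120,150]),rad=26):
    """ims: {cam:(im)}; fit x,y,yaw"""
    p=ray("top",px0,z); best=None
    data=[]
    for cam,im in ims.items():
        q=proj(cam,[[p[0],p[1],z]])[0].astype(int); r=rad
        box=(q[0]-r,q[1]-r,q[0]+r,q[1]+r)
        m=walnut(im)[box[1]:box[3],box[0]:box[2]]
        n,lab,st,ce=cv2.connectedComponentsWithStats(m)
        k=min(range(1,n),key=lambda i:np.hypot(*(ce[i]-r))+ (999 if st[i,4]<40 else 0))
        data.append((cam,box,(lab==k).astype(np.float32)))
    def cost(v):
        C=corners(v[0],v[1],z,v[2],L)
        return sum(((render(cam,C,box)-m)**2).sum() for cam,box,m in data)
    for y0 in yaw0s:
        s=np.array([[p[0],p[1],y0]]*4); s[1,0]+=.01; s[2,1]+=.01; s[3,2]+=.3
        o=minimize(cost,[p[0],p[1],y0],method="Nelder-Mead",options=dict(initial_simplex=s,xatol=1e-4,fatol=1e-2))
        if best is None or o.fun<best.fun: best=o
    return best.x,best.fun,[m.sum() for *_,m in data]
E
python3 - <<'E'
from h import *
t=np.load("top0.npy"); s=np.load("scene0.npy")
cv2.imwrite("pics/w.png",np.vstack([cv2.resize(walnut(t)[140:290,150:480]*255,None,fx=2,fy=2),cv2.resize(walnut(s)[150:300,150:480]*255,None,fx=2,fy=2)]))
for n,px,L in [("fA",(355,200),.1),("fB",(361,245),.1),("hA",(406,200),.05),("hB",(405,236),.05)]:
    for ims in ({"top":t},{"scene":s},{"top":t,"scene":s}):
        v,f,a=fit(ims,px,.017,L); print(n,list(ims),np.round(v[:2],4),round(np.degrees(v[2])%180,1),round(f,1),a)
E
```

```text
fA ['top'] [ 0.5711 -0.2319] 31.5 27.8 [np.float32(503.0)]
fA ['scene'] [ 0.5683 -0.2321] 32.6 122.3 [np.float32(291.0)]
fA ['top', 'scene'] [ 0.5694 -0.232 ] 31.8 158.5 [np.float32(503.0), np.float32(291.0)]Traceback (most recent call last):
  File "<stdin>", line 6, in <module>
  File "h.py", line 37, in fit
    o=minimize(cost,[p[0],p[1],y0],method="Nelder-Mead",options=dict(initial_simplex=s,xatol=1e-4,fatol=1e-2))
    res = _minimize_neldermead(fun, x0, args, callback, bounds=bounds,
                               **options)
    fxr = func(xr)
    fx = function(np.copy(x), *(wrapper_args + args))
  File "h.py", line 34, in cost
    return sum(((render(cam,C,box)-m)**2).sum() for cam,box,m in data)
  File "h.py", line 34, in <genexpr>
    return sum(((render(cam,C,box)-m)**2).sum() for cam,box,m in data)
                 ~~~~~~^^^^^^^^^^^
  File "h.py", line 17, in render
    p=proj(cam,C); h=cv2.convexHull(((p+.5-[box[0],box[1]])*S*16).astype(np.int32))
  File "h.py", line 5, in proj
    c=get_calibration(cam); T=np.linalg.inv(c['T']); P=np.atleast_2d(P)
ValueError: time passes only in moves, steps and waits
```

View pics/w.png

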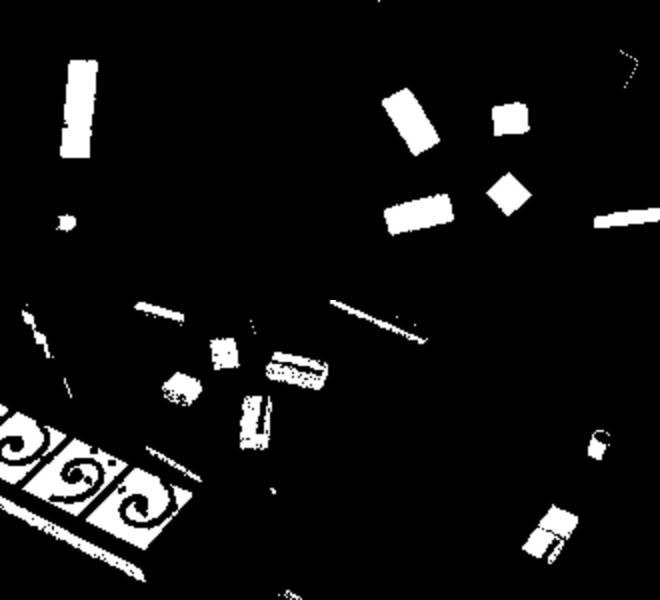

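```bash
python3 - <<'E'
s=open("h.py").read()
s=s.replace("def proj","CAL={n:get_calibration(n) for n in('top','scene')}\ndef proj",1).replace("c=get_calibration(cam)","c=CAL[cam]")
s=s.replace("        n,lab,st","        if cam=='scene': m=cv2.morphologyEx(m,cv2.MORPH_CLOSE,np.ones((3,3),np.uint8))\n        n,lab,st",1)
open("h.py","w").write(s)
E
python3 - <<'E'
from h import *
t=np.load("top0.npy"); s=np.load("scene0.npy")
for n,px,L in [("fA",(355,200),.1),("fB",(361,245),.1),("hA",(406,200),.05),("hB",(405,236),.05)]:
    for ims in ({"top":t},{"scene":s}):
        v,f,a=fit(ims,px,.017,L,rad=24 if L>.06 else 18); print(n,list(ims),np.round(v[:2],4),round(np.degrees(v[2])%180,1),round(f,1),a)
# jig via laid blocks: merged length in top view; free length
for L in (.15,.152,.154,.156,.158):
    v,f,a=fit({"top":t},(190,195),.035,L,yaw0s=[-.1,0.1],rad=40); print(L,np.round(v[:2],4),np.degrees(v[2]),round(f,1),a)
# network pts
for n,p,z in [("ff",(189.2,169),.069),("ledge",(180.7,193),.04),("lf",(191.3,188.1),.035),("lh",(187.9,212.8),.035),("grip",(177.5,252.3),.1),("jig",(193.2,196.3),0)]:
    print(n,np.round(ray("top",p,z),4))
E
```

```text
fA ['top'] [ 0.5711 -0.2319] 31.5 27.8 [np.float32(503.0)]
fA ['scene'] [ 0.5683 -0.2322] 32.5 101.6 [np.float32(312.0)]
fB ['top'] [ 0.4282 -0.2433] 104.7 39.3 [np.float32(474.0)]
fB ['scene'] [ 0.4267 -0.2437] 108.6 83.1 [np.float32(381.0)]
hA ['top'] [ 0.5764 -0.3843] 97.0 26.2 [np.float32(261.0)]
hA ['scene'] [ 0.5713 -0.385 ] 105.2 40.1 [np.float32(230.0)]
hB ['top'] [ 0.4607 -0.3798] 45.1 20.1 [np.float32(263.0)]
hB ['scene'] [ 0.4584 -0.38  ] 41.8 18.4 [np.float32(190.0)]
0.15 [0.5817 0.275 ] -0.3330208086874356 185.9 [np.float32(701.0)]
0.152 [0.5832 0.2765] 0.7812885410213006 196.7 [np.float32(701.0)]
0.154 [0.5799 0.2771] 0.4704970638901006 209.6 [np.float32(701.0)]
0.156 [0.5852 0.2777] 0.4685438387899434 219.6 [np.float32(701.0)]
0.158 [0.5831 0.2741] -1.5236041654962034 233.9 [np.float32(701.0)]
ff [0.653  0.2709 0.069 ]
ledge [0.5839 0.3019 0.04  ]
lf [0.6002 0.2715 0.035 ]
lh [0.5238 0.278  0.035 ]
grip [0.4021 0.2828 0.1   ]
jig [0.5799 0.2744 0.    ]
```

```bash
cat >> h.py <<'E'
def fittop(im,px0,z,yaw0,L0=None,W0=None,rad=40,maskf=walnut):
    """rectangle (z plane) to mask in top view; L,W free unless given"""
    q=np.array(px0).astype(int); box=(q[0]-rad,q[1]-rad,q[0]+rad,q[1]+rad)
    m=maskf(im)[box[1]:box[3],box[0]:box[2]]
    n,lab,st,ce=cv2.connectedComponentsWithStats(m)
    k=min(range(1,n),key=lambda i:np.hypot(*(ce[i]-rad))+(999 if st[i,4]<40 else 0)); m=(lab==k).astype(np.float32)
    p=ray("top",px0,z)
    def C(v): return corners(v[0],v[1],z,v[2],v[3] if L0 is None else L0,v[4] if W0 is None else W0,0)
    cost=lambda v:((render("top",C(v),box)-m)**2).sum()
    x0=np.array([p[0],p[1],yaw0,L0 or .15,W0 or .046]); s=np.array([x0]*6)
    for i,d in enumerate([.008,.008,.08,.008,.005]): s[i+1,i]+=d
    o=minimize(cost,x0,method="Nelder-Mead",options=dict(initial_simplex=s,maxiter=800,xatol=5e-5,fatol=1e-2))
    return o.x,o.fun,m.sum()
E
python3 - <<'E'
from h import *
t=np.load("top0.npy")
for y0 in(-.1,-.05,0):
  v,f,a=fittop(t,(190,195),.052,y0); print(np.round(v,4),np.degrees(v[2]),f,a)
  v,f,a=fittop(t,(190,195),.052,y0,W0=.046); print(np.round(v,4),np.degrees(v[2]),f,a)
for n,px,L,y in [("fA",(355,200),.1,31),("fB",(361,245),.1,105),("hA",(406,200),.05,97),("hB",(405,236),.05,45)]:
    v,f,a=fittop(t,px,.034,np.radians(y),L,.046,rad=24 if L>.06 else 18);print(n,np.round(v[:2],4),round(np.degrees(v[2]),1),round(f,1))
im=t[140:290,150:480,::-1]; big=cv2.resize(im,None,fx=2.4,fy=2.4)
def draw(C):
    h=cv2.convexHull(((proj("top",C)+.5-[150,140])*2.4).astype(np.int32)); cv2.polylines(big,[h],True,(0,255,0),1)
for v,L in [((.5711,-.2319,31.5),.1),((.4282,-.2433,104.7),.1),((.5764,-.3843,97),.05),((.4607,-.3798,45.1),.05)]: draw(corners(v[0],v[1],.017,np.radians(v[2]),L))
cv2.imwrite("pics/fit.png",big)
E
```

```text
[ 0.5799  0.2726 -0.0432  0.1494  0.0435] -2.472995963682702 17.776123046875 701.0
[ 0.5799  0.2727 -0.041   0.1492  0.0427] -2.346665796611875 31.149169921875 701.0
[ 0.5799  0.2727 -0.0409  0.1494  0.0435] -2.3435721065540696 17.709228515625 701.0
[ 0.5798  0.2726 -0.0412  0.1497  0.0492] -2.3598201717848557 31.107421875 701.0
[ 0.5799  0.2727 -0.043   0.1494  0.0435] -2.463196038274581 17.71484375 701.0
[ 0.58    0.2726 -0.0437  0.1495  0.0486] -2.5064662281321635 31.0224609375 701.0
fA [ 0.569  -0.2309] 31.9 18.1
fB [ 0.4281 -0.2428] 104.4 34.8
hA [ 0.5738 -0.3816] 96.3 15.1
hB [ 0.4603 -0.3779] 43.7 8.2
```

View pics/fit.png

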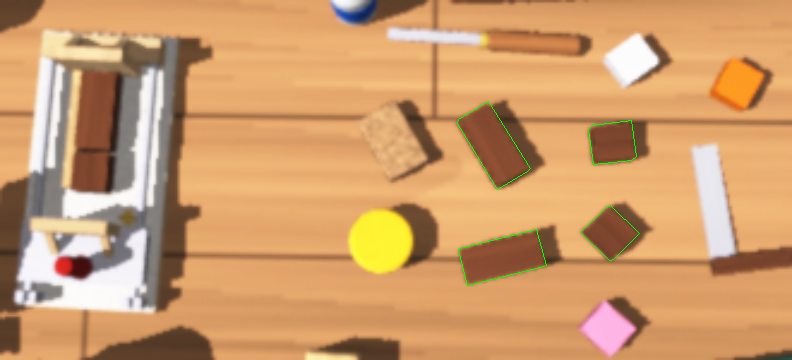

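The top-face fits follow the block outlines, with the masks agreeing to about 1 px. The next helper turns world waypoints into tool-axis deltas.

```bash
cat > d.py <<'E'
import numpy as np
from station import sense
def show(wps,s=None):
    s=s or sense(); R=s['ee_rot']; p=s['tcp_pos']; yaw=np.degrees(np.arctan2(R[1,0],R[0,0]))
    print("t",s['time_s'],"tcp",np.round(p,4),"yaw",round(yaw,2),"F",np.round(s['wrist_force'],1),"w",round(s['gripper_width']*87,1),"j6",round(s['joints'][5],1))
    last=p
    for x,y,z,a in wps:
        d=R.T@(np.array([x,y,z])-p)*100; sp=yaw-a
        n=max(np.linalg.norm(np.array([x,y,z])-last)/.05,0); last=np.array([x,y,z])
        print(np.round(d,2),"spin",round(sp,1),"rows>=",round(n,1))
E
python3 - <<'E'
from h import *
from d import show
t=np.load("top0.npy")
for n,px,L,y in [("hA",(406,200),.05,7),("hB",(405,236),.05,-45)]:
    v,f,a=fittop(t,px,.034,np.radians(y),L,.046,rad=18);print(n,np.round(v[:2],4),round(np.degrees(v[2]),1),round(f,1))
for r in (168.8,203.2,219.9): print(ray("top",(190,r),.052))
show([(.36,.3,.3,0),(.569,-.231,.15,31.9),(.569,-.231,.005,31.9)])
E
```

```text
hA [ 0.5743 -0.3807] 2.1 42.5
hB [ 0.46   -0.3779] -48.4 16.3
[0.65711232 0.27358803 0.052     ]
[0.55119461 0.26811757 0.052     ]
[0.50056155 0.26550246 0.052     ]
t 1.0 tcp [0.1381 0.6095 0.2226] yaw -12.76 F [0.7 0.6 0.1] w 86.8 j6 -14.8
[28.48 25.29 -7.74] spin -12.8 rows>= 7.8
[60.6  72.46  7.25] spin -44.7 rows>= 11.8
[60.6  72.46 21.75] spin -44.7 rows>= 2.9
```

```bash
python3 -m inch '[{"fingers":8.7,"delta_pos":[28.5,25.3,-7.7],"spin":-13},{"fingers":8.7,"delta_pos":[28.5,25.3,-7.7],"spin":-13},{"fingers":8.7,"delta_pos":[28.5,25.3,-7.7],"spin":-13},{"fingers":8.7,"delta_pos":[28.5,25.3,-7.7],"spin":-13},{"fingers":8.7,"delta_pos":[28.5,25.3,-7.7],"spin":-13},{"fingers":8.7,"delta_pos":[28.5,25.3,-7.7],"spin":-13},{"fingers":8.7,"delta_pos":[28.5,25.3,-7.7],"spin":-13},{"fingers":7,"delta_pos":[60.6,72.5,7.2],"spin":-44.7},{"fingers":7,"delta_pos":[60.6,72.5,7.2],"spin":-44.7},{"fingers":7,"delta_pos":[60.6,72.5,7.2],"spin":-44.7},{"fingers":7,"delta_pos":[60.6,72.5,7.2],"spin":-44.7},{"fingers":7,"delta_pos":[60.6,72.5,7.2],"spin":-44.7},{"fingers":7,"delta_pos":[60.6,72.5,7.2],"spin":-44.7},{"fingers":7,"delta_pos":[60.6,72.5,7.2],"spin":-44.7},{"fingers":7,"delta_pos":[60.6,72.5,7.2],"spin":-44.7},{"fingers":7,"delta_pos":[60.6,72.5,7.2],"spin":-44.7},{"fingers":7,"delta_pos":[60.6,72.5,7.2],"spin":-44.7},{"fingers":7,"delta_pos":[60.6,72.5,7.2],"spin":-44.7},{"fingers":7,"delta_pos":[60.6,72.5,7.2],"spin":-44.7},{"fingers":7,"delta_pos":[60.6,72.5,7.2],"spin":-44.7}]'
python3 - <<'E'
from d import show
show([(.5695,-.2312,.04,31.9),(.5695,-.2312,.005,31.9)])
E
```

```text
time_s: 3.0
tcp_pos: [0.5695, -0.2338, 0.15]
ee_rot: [[0.849, 0.528, 0.0], [0.528, -0.849, -0.0], [-0.0, 0.0, -1.0]]
wrist_force: [0.8, 1.3, 0.7]
gripper_width: 0.806
t 3.0 tcp [ 0.5695 -0.2338  0.15  ] yaw 31.9 F [0.8 1.3 0.7] w 70.1 j6 129.2
[ 0.14 -0.22 11.  ] spin 0.0 rows>= 2.2
[ 0.14 -0.22 14.5 ] spin 0.0 rows>= 0.7
```

```bash
python3 -m inch '[{"fingers":7,"delta_pos":[0,0,4],"spin":0},{"fingers":7,"delta_pos":[0,0,8],"spin":0},{"fingers":7,"delta_pos":[0,0,11],"spin":0},{"fingers":7,"delta_pos":[0,0,13],"spin":0},{"fingers":7,"delta_pos":[0,0,14.5],"spin":0},{"fingers":7,"delta_pos":[0,0,14.5],"spin":0},{"fingers":3,"delta_pos":[0,0,14.5],"spin":0},{"fingers":3,"delta_pos":[0,0,14.5],"spin":0},{"fingers":3,"delta_pos":[0,0,14.5],"spin":0},{"fingers":3,"delta_pos":[0,0,14.5],"spin":0},{"fingers":3,"delta_pos":[0,0,14.5],"spin":0},{"fingers":3,"delta_pos":[0,0,14.5],"spin":0}]'
python3 - <<'E'
from d import show
show([])
E
```

```text
time_s: 4.2
tcp_pos: [0.5695, -0.2315, 0.0066]
ee_rot: [[0.849, 0.529, 0.002], [0.529, -0.849, -0.0], [0.001, 0.001, -1.0]]
wrist_force: [-0.8, 0.3, 5.3]
gripper_width: 0.523
t 4.2 tcp [ 0.5695 -0.2315  0.0066] yaw 31.95 F [-0.8  0.3  5.3] w 45.5 j6 129.0
```

Run:
```python
from d import show
show([(.5695,-.2312,.18,31.9),(.548,.274,.18,-2.4),(.548,.274,.0605,-2.4)])
```

```text
t 4.2 tcp [ 0.5695 -0.2315  0.0066] yaw 31.95 F [-0.8  0.3  5.3] w 45.5 j6 129.0
[ 4.000e-02 -1.000e-02 -1.734e+01] spin 0.0 rows>= 3.5
[ 24.95 -44.01 -17.37] spin 34.3 rows>= 10.1
[ 24.93 -44.03  -5.42] spin 34.3 rows>= 2.4
```

```bash
python3 -m inch '[{"fingers":3,"delta_pos":[0,0,-3],"spin":0},{"fingers":3,"delta_pos":[0,0,-8],"spin":0},{"fingers":3,"delta_pos":[0,0,-13],"spin":0},{"fingers":3,"delta_pos":[1.5,-2.5,-17.4],"spin":2},{"fingers":3,"delta_pos":[25,-44,-17.4],"spin":34.3},{"fingers":3,"delta_pos":[25,-44,-17.4],"spin":34.3},{"fingers":3,"delta_pos":[25,-44,-17.4],"spin":34.3},{"fingers":3,"delta_pos":[25,-44,-17.4],"spin":34.3},{"fingers":3,"delta_pos":[25,-44,-17.4],"spin":34.3},{"fingers":3,"delta_pos":[25,-44,-17.4],"spin":34.3},{"fingers":3,"delta_pos":[25,-44,-17.4],"spin":34.3},{"fingers":3,"delta_pos":[25,-44,-17.4],"spin":34.3},{"fingers":3,"delta_pos":[25,-44,-17.4],"spin":34.3},{"fingers":3,"delta_pos":[25,-44,-17.4],"spin":34.3},{"fingers":3,"delta_pos":[25,-44,-17.4],"spin":34.3},{"fingers":3,"delta_pos":[25,-44,-17.4],"spin":34.3},{"fingers":3,"delta_pos":[25,-44,-17.4],"spin":34.3}]'
python3 - <<'E'
from d import show
from station import *
import cv2
im=capture("scene"); cv2.imwrite("pics/s1.png",cv2.resize(im[150:350,330:530,::-1],None,fx=3,fy=3))
show([(.548,.274,.10,-2.4),(.548,.274,.0605,-2.4)])
E
```

```text
time_s: 5.9
tcp_pos: [0.5479, 0.2733, 0.179]
ee_rot: [[0.999, -0.042, -0.001], [-0.042, -0.999, -0.001], [-0.001, 0.001, -1.0]]
wrist_force: [0.5, -0.2, -0.8]
gripper_width: 0.525
t 5.95 tcp [0.5481 0.273  0.1792] yaw -2.44 F [ 0.5  0.2 -0.1] w 45.8 j6 46.0
[-0.01 -0.1   7.92] spin -0.0 rows>= 1.6
[-1.000e-02 -1.100e-01  1.187e+01] spin -0.0 rows>= 0.8
```

View pics/s1.png

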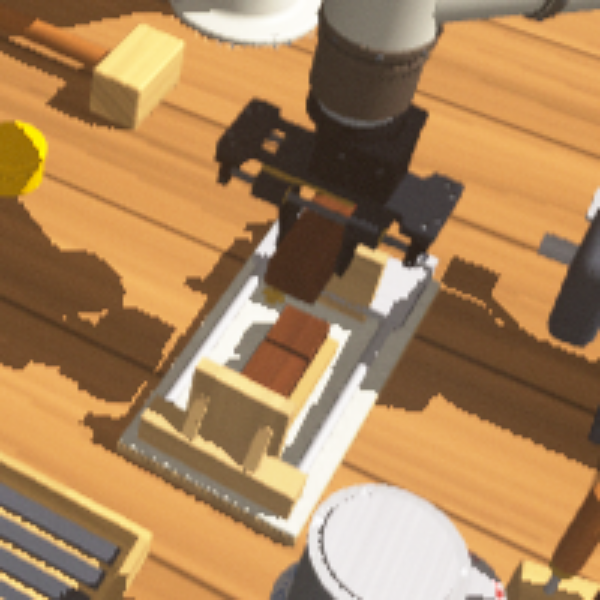

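The block is held level above the jig, in line with the course (crop px ~(310,260)). Lowering it now.

```bash
python3 -m inch '[{"fingers":3,"delta_pos":[0,0,4],"spin":0},{"fingers":3,"delta_pos":[0,0,8],"spin":0},{"fingers":3,"delta_pos":[0,0,10],"spin":0},{"fingers":3,"delta_pos":[0,0,11.2],"spin":0},{"fingers":3,"delta_pos":[0,0,11.8],"spin":0},{"fingers":3,"delta_pos":[0,0,11.8],"spin":0},{"fingers":3,"delta_pos":[0,0,11.8],"spin":0}]'
python3 - <<'E'
from d import show
show([(.548,.274,.0605,-2.4)])
E
```

```text
time_s: 6.65
tcp_pos: [0.5493, 0.2745, 0.0629]
ee_rot: [[0.999, -0.041, 0.002], [-0.041, -0.999, 0.001], [0.002, -0.002, -1.0]]
wrist_force: [-0.2, -0.6, -0.7]
gripper_width: 0.526
t 6.65 tcp [0.5493 0.2745 0.0629] yaw -2.37 F [-0.2 -0.6 -0.7] w 45.7 j6 46.0
[-0.13  0.06  0.24] spin 0.0 rows>= 0.1
```

```bash
python3 -m inch '[{"fingers":3,"delta_pos":[0,0,0.2],"spin":0},{"fingers":3,"delta_pos":[0,0,0.2],"spin":0},{"fingers":3,"delta_pos":[0,0,0.2],"spin":0}]'
python3 - <<'E'
from d import show
show([(.548,.274,.0605,-2.4)])
E
```

```text
time_s: 6.95
tcp_pos: [0.5485, 0.2744, 0.0601]
ee_rot: [[0.999, -0.041, 0.001], [-0.041, -0.999, 0.001], [0.001, -0.001, -1.0]]
wrist_force: [-0.6, 0.6, -2.1]
gripper_width: 0.52
t 6.95 tcp [0.5485 0.2744 0.0601] yaw -2.36 F [-0.6  0.6 -2.1] w 45.2 j6 46.0
[-0.04  0.04 -0.04] spin 0.0 rows>= 0.0
```

```bash
python3 - <<'E'
from d import show
show([(.548,.274,.18,-2.4),(.5742,-.3822,.15,-83.7)])
E
python3 -m inch '[{"fingers":6.5,"delta_pos":[0,0,0],"spin":0},{"fingers":6.5,"delta_pos":[0,0,0],"spin":0},{"fingers":6.5,"delta_pos":[0,0,-2],"spin":0},{"fingers":6.5,"delta_pos":[0,0,-7],"spin":0},{"fingers":6.5,"delta_pos":[0,0,-12],"spin":0}]'
```

```text
t 6.95 tcp [0.5485 0.2744 0.0601] yaw -2.36 F [-0.6  0.6 -2.1] w 45.2 j6 46.0
[ -0.04   0.04 -11.99] spin 0.0 rows>= 2.4
[ 5.28 65.49 -9.03] spin 81.3 rows>= 13.1
time_s: 7.45
tcp_pos: [0.5479, 0.2738, 0.1802]
ee_rot: [[0.999, -0.041, -0.002], [-0.041, -0.999, -0.002], [-0.002, 0.002, -1.0]]
wrist_force: [0.8, 0.9, 2.0]
gripper_width: 0.736
```

```bash
python3 -m inch '[{"fingers":7,"delta_pos":[5.3,65.5,3],"spin":81.3},{"fingers":7,"delta_pos":[5.3,65.5,3],"spin":81.3},{"fingers":7,"delta_pos":[5.3,65.5,3],"spin":81.3},{"fingers":7,"delta_pos":[5.3,65.5,3],"spin":81.3},{"fingers":7,"delta_pos":[5.3,65.5,3],"spin":81.3},{"fingers":7,"delta_pos":[5.3,65.5,3],"spin":81.3},{"fingers":7,"delta_pos":[5.3,65.5,3],"spin":81.3},{"fingers":7,"delta_pos":[5.3,65.5,3],"spin":81.3},{"fingers":7,"delta_pos":[5.3,65.5,3],"spin":81.3},{"fingers":7,"delta_pos":[5.3,65.5,3],"spin":81.3},{"fingers":7,"delta_pos":[5.3,65.5,3],"spin":81.3},{"fingers":7,"delta_pos":[5.3,65.5,3],"spin":81.3},{"fingers":7,"delta_pos":[5.3,65.5,3],"spin":81.3},{"fingers":7,"delta_pos":[5.3,65.5,3],"spin":81.3},{"fingers":7,"delta_pos":[5.3,65.5,3],"spin":81.3},{"fingers":7,"delta_pos":[5.3,65.5,3],"spin":81.3}]'
python3 - <<'E'
from d import show
from h import *
im=capture("top"); np.save("top1.npy",im)
im2=capture("scene"); np.save("scene1.npy",im2)
cv2.imwrite("pics/c4.png",np.hstack([cv2.resize(im[145:275,150:230,::-1],(320,520),interpolation=cv2.INTER_CUBIC),cv2.resize(im2[205:335,365:485,::-1],(480,520),interpolation=cv2.INTER_CUBIC)]))
show([(.5742,-.3822,.005,-83.7)])
for y0 in(-.1,0): v,f,a=fittop(im,(188,198),.086,y0,L0=.1,W0=.046); print(np.round(v,4),np.degrees(v[2]),f,a)
E
```

```text
time_s: 9.05
tcp_pos: [0.5742, -0.3816, 0.1495]
ee_rot: [[0.111, -0.994, -0.0], [-0.994, -0.111, 0.0], [-0.0, 0.0, -1.0]]
wrist_force: [0.2, -0.0, 0.7]
gripper_width: 0.806
t 9.15 tcp [ 0.5746 -0.3808  0.15  ] yaw -83.55 F [-0.2 -0.6  0.7] w 70.2 j6 26.6
[ 0.13  0.06 14.5 ] spin 0.2 rows>= 2.9
[ 0.5525  0.2733 -0.0521  0.0962  0.0506] -2.983560443615098 242.003662109375 726.0
[ 0.5525  0.2733 -0.0511  0.1103  0.0539] -2.924968038040506 241.949462890625 726.0
```

View pics/c4.png

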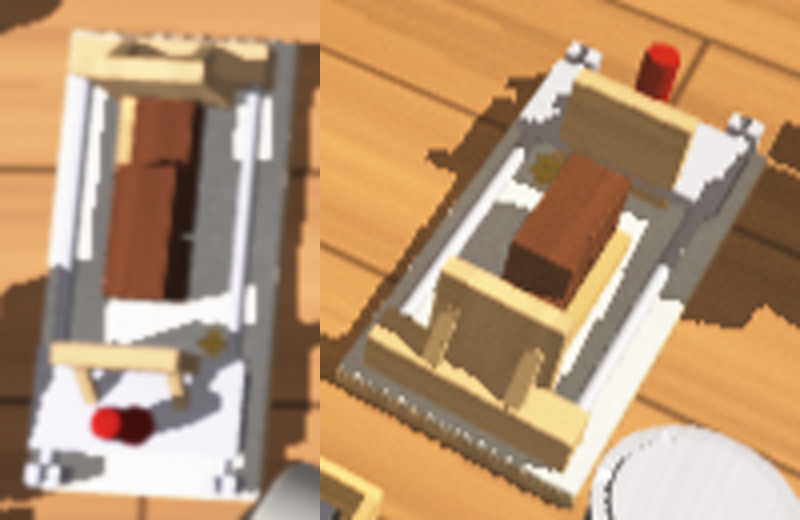

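```bash
cat > ov.py <<'E'
from h import *
J=(.580,.2727,np.radians(-2.4))
def jc(x,y,z,L,dy=0):
    c,s=np.cos(J[2]),np.sin(J[2]); return corners(J[0]+c*x-s*y,J[1]+s*x+c*y,z,J[2],L)
def overlay(im,cam,blocks,x0,y0,x1,y1,S):
    b=cv2.resize(im[y0:y1,x0:x1,::-1],None,fx=S,fy=S,interpolation=cv2.INTER_CUBIC)
    for C,col in blocks:
        p=((proj(cam,C)+.5-[x0,y0])*S).astype(np.int32)
        cv2.polylines(b,[p[[1,3,7,5]]],True,col,1)
    return b
E
python3 - <<'E'
from ov import *
a=np.load("top1.npy");b=np.load("scene1.npy"); t=np.load("top0.npy"); s=np.load("scene0.npy")
B1=[(jc(24,0,0,0),0)]
B1=[(jc(.024,0,.035,.1),(0,255,0)),(jc(-.055,0,.035,.05),(0,255,0))]; B2=[(jc(-.032,0,.069,.1),(255,255,0))]
o=np.hstack([overlay(t,"top",B1,165,155,215,230,8),overlay(a,"top",B2,165,155,215,230,8)])
cv2.imwrite("pics/o1.png",o)
o=np.hstack([overlay(s,"scene",B1,390,240,455,310,6),overlay(b,"scene",B2,390,235,455,305,6)])
cv2.imwrite("pics/o2.png",o)
E
```

```text
(no output)
```

View pics/o1.png

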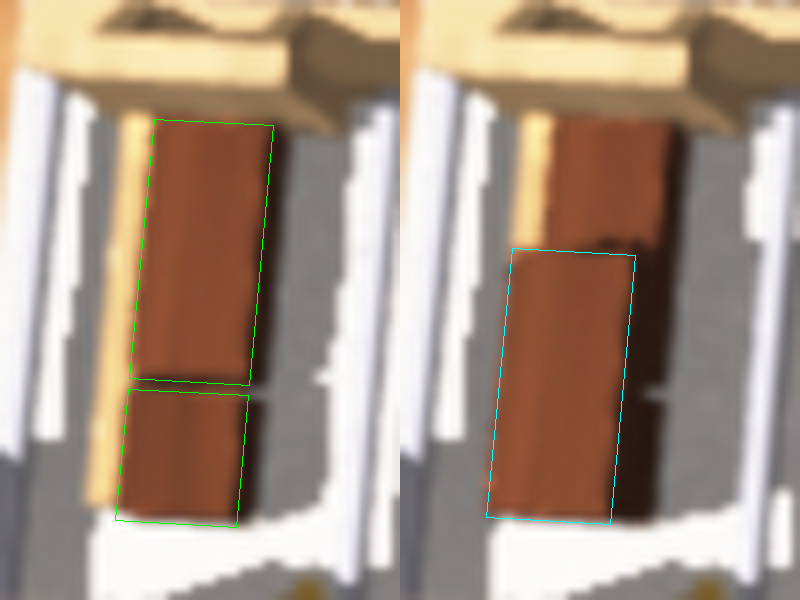

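View pics/o2.png

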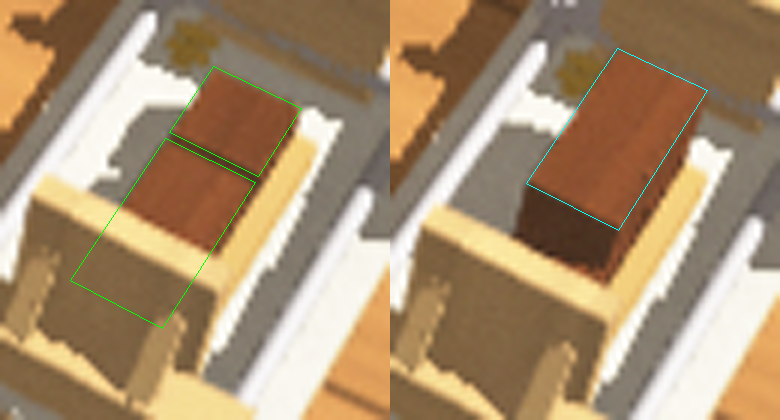

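The placed block matches its predicted outline in both views: top px (176–191, 186–220), and scene about (430,255). That is within about 1 px, so the jig frame is good. Now for half A.

```bash
python3 -m inch '[{"fingers":7,"delta_pos":[0,0,5],"spin":0},{"fingers":7,"delta_pos":[0,0,9],"spin":0},{"fingers":7,"delta_pos":[0,0,12],"spin":0},{"fingers":7,"delta_pos":[0,0,14.2],"spin":0},{"fingers":7,"delta_pos":[0,0,14.6],"spin":0},{"fingers":7,"delta_pos":[0,0,14.6],"spin":0},{"fingers":3,"delta_pos":[0,0,14.6],"spin":0},{"fingers":3,"delta_pos":[0,0,14.6],"spin":0},{"fingers":3,"delta_pos":[0,0,14.6],"spin":0},{"fingers":3,"delta_pos":[0,0,14.6],"spin":0},{"fingers":3,"delta_pos":[0,0,14.6],"spin":0},{"fingers":3,"delta_pos":[0,0,14.6],"spin":0}]'
python3 - <<'E'
from d import show
import numpy as np
a=np.radians(-2.4);x=.046
X,Y=.580+x*np.cos(a),.2727+x*np.sin(a)
show([(.5742,-.3822,.18,-83.7),(X,Y,.18,-2.4),(X,Y,.0605,-2.4)])
E
```

```text
time_s: 10.35
tcp_pos: [0.5745, -0.3826, 0.0045]
ee_rot: [[0.11, -0.994, 0.001], [-0.994, -0.11, -0.001], [0.001, -0.001, -1.0]]
wrist_force: [-0.6, 1.7, 4.1]
gripper_width: 0.525
t 10.35 tcp [ 0.5745 -0.3826  0.0045] yaw -83.66 F [-0.6  1.7  4.1] w 45.6 j6 26.6
[-4.000e-02  1.000e-02 -1.755e+01] spin 0.0 rows>= 3.5
[-64.36 -12.34 -17.58] spin -81.3 rows>= 13.1
[-64.37 -12.33  -5.63] spin -81.3 rows>= 2.4
```

```bash
python3 -m inch '[{"fingers":3,"delta_pos":[0,0,-3],"spin":0},{"fingers":3,"delta_pos":[0,0,-8],"spin":0},{"fingers":3,"delta_pos":[0,0,-13],"spin":0},{"fingers":3,"delta_pos":[-2,-0.4,-17.5],"spin":-4},{"fingers":3,"delta_pos":[-64.3,-12.3,-17.5],"spin":-81.3},{"fingers":3,"delta_pos":[-64.3,-12.3,-17.5],"spin":-81.3},{"fingers":3,"delta_pos":[-64.3,-12.3,-17.5],"spin":-81.3},{"fingers":3,"delta_pos":[-64.3,-12.3,-17.5],"spin":-81.3},{"fingers":3,"delta_pos":[-64.3,-12.3,-17.5],"spin":-81.3},{"fingers":3,"delta_pos":[-64.3,-12.3,-17.5],"spin":-81.3},{"fingers":3,"delta_pos":[-64.3,-12.3,-17.5],"spin":-81.3},{"fingers":3,"delta_pos":[-64.3,-12.3,-17.5],"spin":-81.3},{"fingers":3,"delta_pos":[-64.3,-12.3,-17.5],"spin":-81.3},{"fingers":3,"delta_pos":[-64.3,-12.3,-17.5],"spin":-81.3},{"fingers":3,"delta_pos":[-64.3,-12.3,-17.5],"spin":-81.3},{"fingers":3,"delta_pos":[-64.3,-12.3,-17.5],"spin":-81.3},{"fingers":3,"delta_pos":[-64.3,-12.3,-17.5],"spin":-81.3},{"fingers":3,"delta_pos":[-64.3,-12.3,-17.5],"spin":-81.3},{"fingers":3,"delta_pos":[-64.3,-12.3,-17.5],"spin":-81.3},{"fingers":3,"delta_pos":[-64.3,-12.3,-17.5],"spin":-81.3}]'
python3 -m inch '[{"fingers":3,"delta_pos":[0,0,0],"spin":0},{"fingers":3,"delta_pos":[0,0,0],"spin":0}]'
python3 - <<'E'
from d import show
import numpy as np
a=np.radians(-2.4);x=.046
X,Y=.580+x*np.cos(a),.2727+x*np.sin(a)
show([(X,Y,.0585,-2.4)])
E
```

```text
time_s: 12.35
tcp_pos: [0.6253, 0.2692, 0.1781]
ee_rot: [[0.999, -0.042, -0.001], [-0.042, -0.999, -0.001], [-0.001, 0.001, -1.0]]
wrist_force: [-0.8, -0.4, 0.1]
gripper_width: 0.525
time_s: 12.55
tcp_pos: [0.6257, 0.269, 0.1788]
ee_rot: [[0.999, -0.043, 0.0], [-0.043, -0.999, 0.0], [0.0, -0.0, -1.0]]
wrist_force: [0.4, -0.5, -1.4]
gripper_width: 0.524
t 12.55 tcp [0.6257 0.269  0.1788] yaw -2.46 F [ 0.4 -0.5 -1.4] w 45.6 j6 50.7
[ 1.000e-02 -1.800e-01  1.203e+01] spin -0.1 rows>= 2.4
```

```bash
python3 -m inch '[{"fingers":3,"delta_pos":[0,-0.1,4],"spin":0},{"fingers":3,"delta_pos":[0,-0.1,8],"spin":0},{"fingers":3,"delta_pos":[0,-0.1,10],"spin":0},{"fingers":3,"delta_pos":[0,-0.1,11.4],"spin":0},{"fingers":3,"delta_pos":[0,-0.1,11.9],"spin":0},{"fingers":3,"delta_pos":[0,-0.1,12],"spin":0},{"fingers":3,"delta_pos":[0,-0.1,12],"spin":0},{"fingers":3,"delta_pos":[0,-0.1,12],"spin":0}]'
```

```text
time_s: 13.35
tcp_pos: [0.6264, 0.2717, 0.0602]
ee_rot: [[0.999, -0.041, 0.002], [-0.041, -0.999, 0.001], [0.002, -0.002, -1.0]]
wrist_force: [-0.3, 0.3, -0.2]
gripper_width: 0.526
```

```bash
python3 -m inch '[{"fingers":3,"delta_pos":[0,0,0.1],"spin":0},{"fingers":3,"delta_pos":[0,0,0.1],"spin":0},{"fingers":6.2,"delta_pos":[0,0,0.1],"spin":0},{"fingers":6.2,"delta_pos":[0,0,0.1],"spin":0},{"fingers":6.2,"delta_pos":[0,0,0.1],"spin":0},{"fingers":6.2,"delta_pos":[0,0,-2],"spin":0},{"fingers":6.5,"delta_pos":[0,0,-7],"spin":0},{"fingers":6.5,"delta_pos":[0,0,-12],"spin":0},{"fingers":6.5,"delta_pos":[0,0,-12],"spin":0}]'
python3 - <<'E'
from d import show
show([(.4281,-.243,.15,-75.5)])
E
```

```text
time_s: 14.25
tcp_pos: [0.63, 0.2733, 0.1884]
ee_rot: [[0.999, -0.04, 0.016], [-0.04, -0.999, 0.008], [0.016, -0.008, -1.0]]
wrist_force: [0.3, -0.9, 1.4]
gripper_width: 0.744
t 14.25 tcp [0.63   0.2733 0.1884] yaw -2.29 F [ 0.3 -0.9  1.4] w 64.8 j6 50.6
[-18.17  52.42   3.11] spin 73.2 rows>= 11.1
```

```bash
python3 -m inch '[{"fingers":7,"delta_pos":[-17.6,52.2,2.9],"spin":73.1},{"fingers":7,"delta_pos":[-17.6,52.2,2.9],"spin":73.1},{"fingers":7,"delta_pos":[-17.6,52.2,2.9],"spin":73.1},{"fingers":7,"delta_pos":[-17.6,52.2,2.9],"spin":73.1},{"fingers":7,"delta_pos":[-17.6,52.2,2.9],"spin":73.1},{"fingers":7,"delta_pos":[-17.6,52.2,2.9],"spin":73.1},{"fingers":7,"delta_pos":[-17.6,52.2,2.9],"spin":73.1},{"fingers":7,"delta_pos":[-17.6,52.2,2.9],"spin":73.1},{"fingers":7,"delta_pos":[-17.6,52.2,2.9],"spin":73.1},{"fingers":7,"delta_pos":[-17.6,52.2,2.9],"spin":73.1},{"fingers":7,"delta_pos":[-17.6,52.2,2.9],"spin":73.1},{"fingers":7,"delta_pos":[-17.6,52.2,2.9],"spin":73.1},{"fingers":7,"delta_pos":[-17.6,52.2,2.9],"spin":73.1},{"fingers":7,"delta_pos":[-17.6,52.2,2.9],"spin":73.1},{"fingers":7,"delta_pos":[-17.6,52.2,2.9],"spin":73.1}]'
python3 - <<'E'
from d import show
from ov import *
im=capture("top"); np.save("top2.npy",im)
im2=capture("scene"); np.save("scene2.npy",im2)
B=[(jc(-.032,0,.069,.1),(255,255,0)),(jc(.046,0,.069,.05),(255,255,0))]
o=np.hstack([overlay(im,"top",B,165,155,215,230,7),overlay(im2,"scene",B,390,235,455,305,6)[:525] if 0 else cv2.resize(overlay(im2,"scene",B,390,235,455,305,6),(390,525))])
cv2.imwrite("pics/o3.png",o)
show([(.4281,-.243,.005,-75.5)])
E
```

```text
time_s: 15.75
tcp_pos: [0.4289, -0.242, 0.1497]
ee_rot: [[0.253, -0.967, 0.001], [-0.967, -0.253, -0.0], [0.0, -0.001, -1.0]]
wrist_force: [-0.1, -0.0, 0.2]
gripper_width: 0.805
t 15.85 tcp [ 0.4289 -0.242   0.1497] yaw -75.33 F [-0.5 -0.  -0.2] w 69.8 j6 25.2
[ 0.07  0.1  14.47] spin 0.2 rows>= 2.9
```

View pics/o3.png

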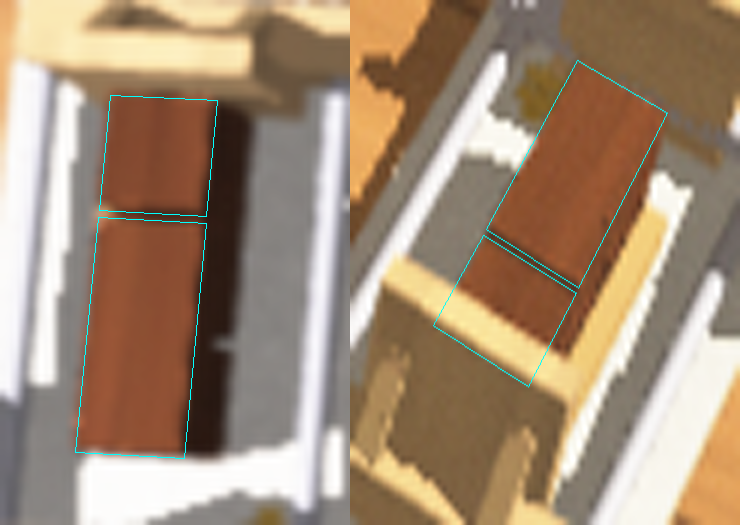

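Second course is in place: both blocks match the predicted outlines within about 1 px. Picking full B next.

```bash
python3 -m inch '[{"fingers":7,"delta_pos":[0,0.1,5],"spin":0},{"fingers":7,"delta_pos":[0,0.1,9],"spin":0},{"fingers":7,"delta_pos":[0,0.1,12],"spin":0},{"fingers":7,"delta_pos":[0,0.1,14.1],"spin":0},{"fingers":7,"delta_pos":[0,0.1,14.5],"spin":0},{"fingers":7,"delta_pos":[0,0.1,14.5],"spin":0},{"fingers":3,"delta_pos":[0,0.1,14.5],"spin":0},{"fingers":3,"delta_pos":[0,0.1,14.5],"spin":0},{"fingers":3,"delta_pos":[0,0.1,14.5],"spin":0},{"fingers":3,"delta_pos":[0,0.1,14.5],"spin":0},{"fingers":3,"delta_pos":[0,0.1,14.5],"spin":0},{"fingers":3,"delta_pos":[0,0.1,14.5],"spin":0}]'
python3 - <<'E'
from d import show
import numpy as np
a=np.radians(-2.4);x=.021
X,Y=.580+x*np.cos(a),.2727+x*np.sin(a)
show([(.428,-.243,.2,-75.5),(X,Y,.2,-2.4),(X,Y,.0605,-2.4)])
E
```

```text
time_s: 17.05
tcp_pos: [0.4275, -0.2434, 0.0053]
ee_rot: [[0.251, -0.968, 0.001], [-0.968, -0.251, -0.0], [0.001, -0.001, -1.0]]
wrist_force: [-1.7, 1.1, 5.6]
gripper_width: 0.525
t 17.05 tcp [ 0.4275 -0.2434  0.0053] yaw -75.46 F [-1.7  1.1  5.6] w 45.7 j6 25.2
[ -0.02  -0.07 -19.47] spin 0.0 rows>= 3.9
[-45.51 -29.74 -19.47] spin -73.1 rows>= 10.9
[-45.52 -29.73  -5.52] spin -73.1 rows>= 2.8
```

```bash
python3 -m inch '[{"fingers":3,"delta_pos":[0,0,-3],"spin":0},{"fingers":3,"delta_pos":[0,0,-8],"spin":0},{"fingers":3,"delta_pos":[0,0,-13],"spin":0},{"fingers":3,"delta_pos":[0,0,-18],"spin":0},{"fingers":3,"delta_pos":[-45.5,-29.7,-19.5],"spin":-73.1},{"fingers":3,"delta_pos":[-45.5,-29.7,-19.5],"spin":-73.1},{"fingers":3,"delta_pos":[-45.5,-29.7,-19.5],"spin":-73.1},{"fingers":3,"delta_pos":[-45.5,-29.7,-19.5],"spin":-73.1},{"fingers":3,"delta_pos":[-45.5,-29.7,-19.5],"spin":-73.1},{"fingers":3,"delta_pos":[-45.5,-29.7,-19.5],"spin":-73.1},{"fingers":3,"delta_pos":[-45.5,-29.7,-19.5],"spin":-73.1},{"fingers":3,"delta_pos":[-45.5,-29.7,-19.5],"spin":-73.1},{"fingers":3,"delta_pos":[-45.5,-29.7,-19.5],"spin":-73.1},{"fingers":3,"delta_pos":[-45.5,-29.7,-19.5],"spin":-73.1},{"fingers":3,"delta_pos":[-45.5,-29.7,-19.5],"spin":-73.1},{"fingers":3,"delta_pos":[-45.5,-29.7,-19.5],"spin":-73.1},{"fingers":3,"delta_pos":[-45.5,-29.7,-19.5],"spin":-73.1},{"fingers":3,"delta_pos":[-45.5,-29.7,-19.5],"spin":-73.1},{"fingers":3,"delta_pos":[-45.5,-29.7,-19.5],"spin":-73.1},{"fingers":3,"delta_pos":[-45.5,-29.7,-19.5],"spin":-73.1}]'
python3 -m inch '[{"fingers":3,"delta_pos":[0,0,0],"spin":0},{"fingers":3,"delta_pos":[0,0,0],"spin":0}]'
python3 - <<'E'
from d import show
import numpy as np
a=np.radians(-2.4);x=.021
X,Y=.580+x*np.cos(a),.2727+x*np.sin(a)
show([(X,Y,.0925,-2.4)])
E
```

```text
time_s: 19.05
tcp_pos: [0.6004, 0.2705, 0.2]
ee_rot: [[0.999, -0.043, 0.0], [-0.043, -0.999, 0.0], [0.0, -0.0, -1.0]]
wrist_force: [-0.1, -0.1, -0.8]
gripper_width: 0.528
time_s: 19.25
tcp_pos: [0.6005, 0.2711, 0.1999]
ee_rot: [[0.999, -0.042, 0.0], [-0.042, -0.999, 0.0], [0.0, -0.0, -1.0]]
wrist_force: [0.2, 0.1, -1.8]
gripper_width: 0.528
t 19.25 tcp [0.6005 0.2711 0.1999] yaw -2.4 F [ 0.2  0.1 -1.8] w 45.9 j6 49.3
[ 0.04 -0.07 10.74] spin -0.0 rows>= 2.1
```

```bash
python3 -m inch '[{"fingers":3,"delta_pos":[0,-0.05,4],"spin":0},{"fingers":3,"delta_pos":[0,-0.05,7.5],"spin":0},{"fingers":3,"delta_pos":[0,-0.05,9.5],"spin":0},{"fingers":3,"delta_pos":[0,-0.05,10.3],"spin":0},{"fingers":3,"delta_pos":[0,-0.05,10.7],"spin":0},{"fingers":3,"delta_pos":[0,-0.05,10.7],"spin":0},{"fingers":3,"delta_pos":[0,-0.05,10.7],"spin":0},{"fingers":3,"delta_pos":[0,-0.05,10.7],"spin":0}]'
```

```text
time_s: 20.05
tcp_pos: [0.6013, 0.2726, 0.094]
ee_rot: [[0.999, -0.041, 0.002], [-0.041, -0.999, 0.002], [0.002, -0.002, -1.0]]
wrist_force: [-0.1, -0.1, -1.5]
gripper_width: 0.53
```

```bash
python3 -m inch '[{"fingers":3,"delta_pos":[0,0.05,0.15],"spin":0},{"fingers":3,"delta_pos":[0,0.05,0.15],"spin":0},{"fingers":6.2,"delta_pos":[0,0.05,0.15],"spin":0},{"fingers":6.2,"delta_pos":[0,0.05,0.15],"spin":0},{"fingers":6.2,"delta_pos":[0,0.05,0.15],"spin":0},{"fingers":6.2,"delta_pos":[0,0.05,-2],"spin":0},{"fingers":6.5,"delta_pos":[0,0.05,-6],"spin":0},{"fingers":6.5,"delta_pos":[0,0.05,-10],"spin":0},{"fingers":6.5,"delta_pos":[0,0.05,-10],"spin":0},{"fingers":6.5,"delta_pos":[0,0.05,-10],"spin":0}]'
python3 - <<'E'
from d import show
show([(.4602,-.378,.15,-136.3)])
E
```

```text
time_s: 21.05
tcp_pos: [0.6008, 0.272, 0.194]
ee_rot: [[0.999, -0.041, 0.002], [-0.041, -0.999, 0.002], [0.002, -0.002, -1.0]]
wrist_force: [-0.3, -1.1, -0.4]
gripper_width: 0.745
t 21.05 tcp [0.6008 0.272  0.194 ] yaw -2.37 F [-0.3 -1.1 -0.4] w 64.8 j6 49.3
[-11.36  65.54   4.23] spin 133.9 rows>= 13.3
```

```bash
python3 -m inch '[{"fingers":7,"delta_pos":[-11.3,65.5,4.3],"spin":-46.1},{"fingers":7,"delta_pos":[-11.3,65.5,4.3],"spin":-46.1},{"fingers":7,"delta_pos":[-11.3,65.5,4.3],"spin":-46.1},{"fingers":7,"delta_pos":[-11.3,65.5,4.3],"spin":-46.1},{"fingers":7,"delta_pos":[-11.3,65.5,4.3],"spin":-46.1},{"fingers":7,"delta_pos":[-11.3,65.5,4.3],"spin":-46.1},{"fingers":7,"delta_pos":[-11.3,65.5,4.3],"spin":-46.1},{"fingers":7,"delta_pos":[-11.3,65.5,4.3],"spin":-46.1},{"fingers":7,"delta_pos":[-11.3,65.5,4.3],"spin":-46.1},{"fingers":7,"delta_pos":[-11.3,65.5,4.3],"spin":-46.1},{"fingers":7,"delta_pos":[-11.3,65.5,4.3],"spin":-46.1},{"fingers":7,"delta_pos":[-11.3,65.5,4.3],"spin":-46.1},{"fingers":7,"delta_pos":[-11.3,65.5,4.3],"spin":-46.1},{"fingers":7,"delta_pos":[-11.3,65.5,4.3],"spin":-46.1},{"fingers":7,"delta_pos":[-11.3,65.5,4.3],"spin":-46.1},{"fingers":7,"delta_pos":[-11.3,65.5,4.3],"spin":-46.1},{"fingers":7,"delta_pos":[-11.3,65.5,4.3],"spin":-46.1},{"fingers":7,"delta_pos":[-11.3,65.5,4.3],"spin":-46.1}]'
python3 - <<'E'
from d import show
from ov import *
im=capture("top"); np.save("top3.npy",im)
im2=capture("scene"); np.save("scene3.npy",im2)
B=[(jc(-.032,0,.069,.1),(255,255,0)),(jc(.021,0,.103,.1),(0,255,0))]
o=np.hstack([overlay(im,"top",B,165,155,215,230,7),cv2.resize(overlay(im2,"scene",B,390,225,460,305,6),(420,525))])
cv2.imwrite("pics/o4.png",o)
show([(.4602,-.378,.005,43.7)])
E
```

```text
time_s: 22.85
tcp_pos: [0.4609, -0.3769, 0.1495]
ee_rot: [[0.721, 0.693, -0.0], [0.693, -0.721, 0.0], [0.0, -0.0, -1.0]]
wrist_force: [-0.2, -0.4, -0.1]
gripper_width: 0.805
t 22.95 tcp [ 0.4611 -0.3772  0.1498] yaw 43.83 F [ 0.2  0.2 -1. ] w 70.2 j6 157.6
[-0.12 -0.   14.48] spin 0.1 rows>= 2.9
```

View pics/o4.png

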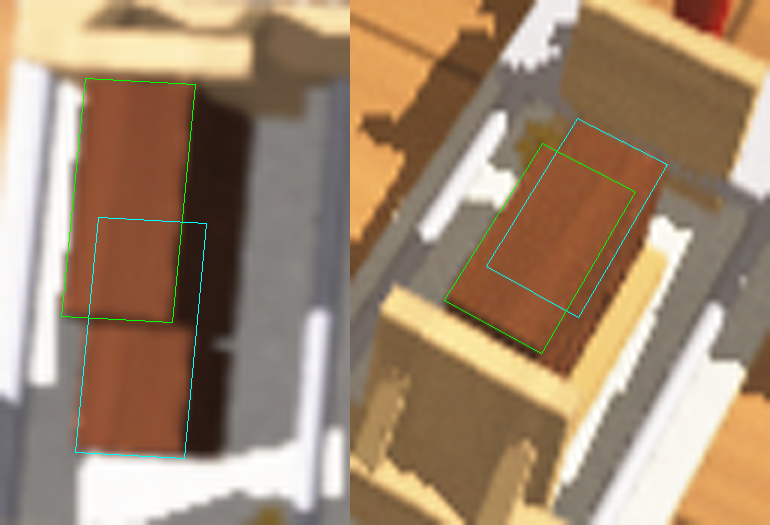

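Third-course full sits on its outline in both views. Now half B.

```bash
python3 -m inch '[{"fingers":7,"delta_pos":[-0.1,0,5],"spin":0},{"fingers":7,"delta_pos":[-0.1,0,9],"spin":0},{"fingers":7,"delta_pos":[-0.1,0,12],"spin":0},{"fingers":7,"delta_pos":[-0.1,0,14.1],"spin":0},{"fingers":7,"delta_pos":[-0.1,0,14.5],"spin":0},{"fingers":7,"delta_pos":[-0.1,0,14.5],"spin":0},{"fingers":3,"delta_pos":[-0.1,0,14.5],"spin":0},{"fingers":3,"delta_pos":[-0.1,0,14.5],"spin":0},{"fingers":3,"delta_pos":[-0.1,0,14.5],"spin":0},{"fingers":3,"delta_pos":[-0.1,0,14.5],"spin":0},{"fingers":3,"delta_pos":[-0.1,0,14.5],"spin":0},{"fingers":3,"delta_pos":[-0.1,0,14.5],"spin":0}]'
python3 - <<'E'
from d import show
import numpy as np
a=np.radians(-2.4);x=-.057
X,Y=.580+x*np.cos(a),.2727+x*np.sin(a)
show([(.4602,-.378,.2,43.7),(X,Y,.2,-2.4),(X,Y,.0925,-2.4)])
E
```

```text
time_s: 24.15
tcp_pos: [0.4603, -0.3791, 0.0055]
ee_rot: [[0.722, 0.692, 0.001], [0.692, -0.722, -0.001], [0.0, 0.001, -1.0]]
wrist_force: [-0.7, 0.7, 6.0]
gripper_width: 0.524
t 24.15 tcp [ 0.4603 -0.3791  0.0055] yaw 43.75 F [-0.7  0.7  6. ] w 45.5 j6 157.7
[  0.07  -0.06 -19.45] spin 0.1 rows>= 3.9
[ 49.77 -42.89 -19.5 ] spin 46.2 rows>= 13.1
[ 49.77 -42.91  -8.75] spin 46.2 rows>= 2.2
```

```bash
python3 -m inch '[{"fingers":3,"delta_pos":[0,0,-3],"spin":0},{"fingers":3,"delta_pos":[0,0,-8],"spin":0},{"fingers":3,"delta_pos":[0,0,-13],"spin":0},{"fingers":3,"delta_pos":[0,0,-18],"spin":0},{"fingers":3,"delta_pos":[49.8,-42.9,-19.5],"spin":46.1},{"fingers":3,"delta_pos":[49.8,-42.9,-19.5],"spin":46.1},{"fingers":3,"delta_pos":[49.8,-42.9,-19.5],"spin":46.1},{"fingers":3,"delta_pos":[49.8,-42.9,-19.5],"spin":46.1},{"fingers":3,"delta_pos":[49.8,-42.9,-19.5],"spin":46.1},{"fingers":3,"delta_pos":[49.8,-42.9,-19.5],"spin":46.1},{"fingers":3,"delta_pos":[49.8,-42.9,-19.5],"spin":46.1},{"fingers":3,"delta_pos":[49.8,-42.9,-19.5],"spin":46.1},{"fingers":3,"delta_pos":[49.8,-42.9,-19.5],"spin":46.1},{"fingers":3,"delta_pos":[49.8,-42.9,-19.5],"spin":46.1},{"fingers":3,"delta_pos":[49.8,-42.9,-19.5],"spin":46.1},{"fingers":3,"delta_pos":[49.8,-42.9,-19.5],"spin":46.1},{"fingers":3,"delta_pos":[49.8,-42.9,-19.5],"spin":46.1},{"fingers":3,"delta_pos":[49.8,-42.9,-19.5],"spin":46.1},{"fingers":3,"delta_pos":[49.8,-42.9,-19.5],"spin":46.1},{"fingers":3,"delta_pos":[49.8,-42.9,-19.5],"spin":46.1}]'
python3 -m inch '[{"fingers":3,"delta_pos":[0,0,0],"spin":0},{"fingers":3,"delta_pos":[0,0,0],"spin":0},{"fingers":3,"delta_pos":[0,0,0],"spin":0}]'
python3 - <<'E'
from d import show
import numpy as np
a=np.radians(-2.4);x=-.057
X,Y=.580+x*np.cos(a),.2727+x*np.sin(a)
show([(X,Y,.0925,-2.4)])
E
```

```text
time_s: 26.15
tcp_pos: [0.5224, 0.2758, 0.1985]
ee_rot: [[0.999, -0.04, -0.002], [-0.04, -0.999, -0.001], [-0.002, 0.001, -1.0]]
wrist_force: [-0.4, -0.9, -0.6]
gripper_width: 0.529
time_s: 26.45
tcp_pos: [0.5232, 0.2743, 0.1998]
ee_rot: [[0.999, -0.043, 0.0], [-0.043, -0.999, 0.0], [0.0, -0.0, -1.0]]
wrist_force: [0.4, 0.1, -1.0]
gripper_width: 0.524
t 26.45 tcp [0.5232 0.2743 0.1998] yaw -2.45 F [ 0.4  0.1 -1. ] w 45.6 j6 44.2
[-0.02 -0.08 10.73] spin -0.0 rows>= 2.1
```

```bash
python3 -m inch '[{"fingers":3,"delta_pos":[0,-0.05,4],"spin":0},{"fingers":3,"delta_pos":[0,-0.05,7.5],"spin":0},{"fingers":3,"delta_pos":[0,-0.05,9.5],"spin":0},{"fingers":3,"delta_pos":[0,-0.05,10.3],"spin":0},{"fingers":3,"delta_pos":[0,-0.05,10.7],"spin":0},{"fingers":3,"delta_pos":[0,-0.05,10.7],"spin":0},{"fingers":3,"delta_pos":[0,-0.05,10.7],"spin":0},{"fingers":3,"delta_pos":[0,-0.05,10.7],"spin":0}]'
```

```text
time_s: 27.25
tcp_pos: [0.5238, 0.2764, 0.0939]
ee_rot: [[0.999, -0.041, 0.002], [-0.041, -0.999, 0.002], [0.002, -0.002, -1.0]]
wrist_force: [-1.2, 0.1, -1.0]
gripper_width: 0.529
```

```bash
python3 -m inch '[{"fingers":3,"delta_pos":[0,0.05,0.15],"spin":0},{"fingers":3,"delta_pos":[0,0.05,0.15],"spin":0},{"fingers":6.2,"delta_pos":[0,0.05,0.15],"spin":0},{"fingers":6.2,"delta_pos":[0,0.05,0.15],"spin":0},{"fingers":6.2,"delta_pos":[0,0.05,0.15],"spin":0},{"fingers":6.2,"delta_pos":[0,0.05,-2],"spin":0},{"fingers":6.5,"delta_pos":[0,0.05,-6],"spin":0},{"fingers":6.5,"delta_pos":[0,0.05,-10],"spin":0},{"fingers":5.5,"delta_pos":[-4,12,-10],"spin":0},{"fingers":5.5,"delta_pos":[-8,16,-10],"spin":0},{"fingers":5.5,"delta_pos":[-10,20,-10],"spin":0},{"fingers":5.5,"delta_pos":[-10,20,-10],"spin":0},{"fingers":5.5,"delta_pos":[-10,20,-10],"spin":0},{"fingers":5.5,"delta_pos":[-10,20,-10],"spin":0}]'
python3 - <<'E'
from d import show
from ov import *
im=capture("top"); np.save("top4.npy",im)
g=[[round(d['conf'],2),[round(d['location'][0]*640,1),round(d['location'][1]*400,1)]] for d in spot_point("top","stop_grip")[:3]]; print(g)
im2=capture("scene"); np.save("scene4.npy",im2)
for e in g: print(ray("top",e[1],.1))
f=im.astype(int); m=((f[...,0]>1.8*f[...,1])&(f[...,0]>1.8*f[...,2])&(f[...,0]>170)).astype(np.uint8)
n,l,st,ce=cv2.connectedComponentsWithStats(m)
for i in range(1,n):
    if st[i,4]>15 and 150<ce[i][0]<230: print(st[i],ce[i],ray("top",ce[i],.123))
B=[(jc(-.057,0,.103,.05),(255,255,0)),(jc(.021,0,.103,.1),(0,255,0))]
o=np.hstack([overlay(im,"top",B,155,150,225,275,5),overlay(im2,"scene",B,385,205,475,330,5)])
cv2.imwrite("pics/o5.png",o)
show([])
E
```

```text
time_s: 28.65
tcp_pos: [0.4129, 0.0778, 0.1929]
ee_rot: [[0.999, -0.044, -0.0], [-0.044, -0.999, 0.0], [-0.0, -0.0, -1.0]]
wrist_force: [0.8, 1.2, -0.8]
gripper_width: 0.629
[[0.66, [178.0, 250.5]], [0.63, [185.1, 184.4]]]
[0.4072856  0.28162704 0.1       ]
[0.60043118 0.27132817 0.1       ]
t 28.8 tcp [0.4157 0.0807 0.193 ] yaw -2.36 F [ 0.2 -0.6  0.4] w 55.1 j6 54.5
```

View pics/o5.png

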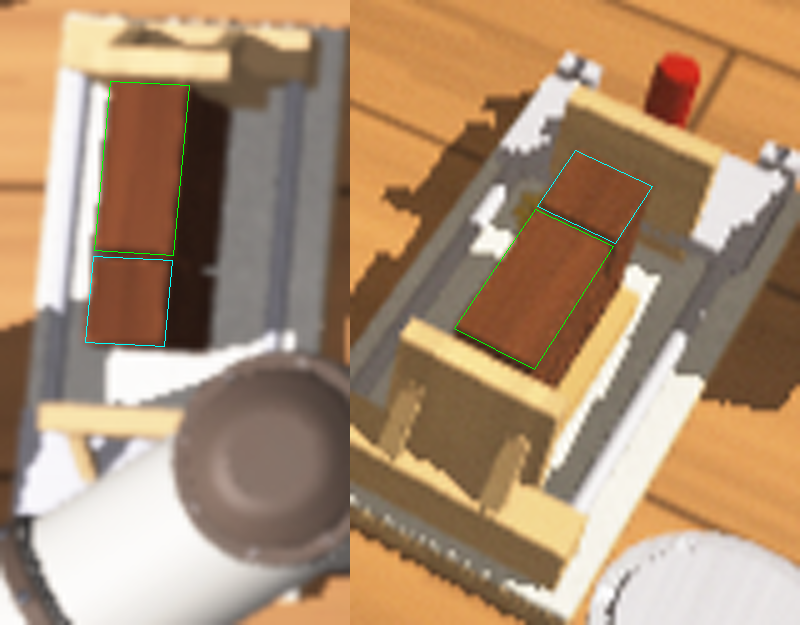

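The third course is complete, and both blocks fit their outlines. The arm hides the handle in the top view, so I take it from the first pictures, since it has not moved.

Run:
```python
from ov import *
from d import show
for nm,cam,(x0,y0,x1,y1) in [("top0","top",(165,235,195,265)),("scene0","scene",(435,205,465,240)),("scene4","scene",(435,205,465,240))]:
    f=np.load(nm+".npy").astype(int)
    m=(f[...,0]>2.5*f[...,1])&(f[...,0]>2.5*f[...,2])&(f[...,0]>150); s=np.zeros_like(m); s[y0:y1,x0:x1]=1; ys,xs=np.nonzero(m&s)
    print(nm,len(xs),xs.min(),xs.max(),ys.min(),ys.max(),xs.mean(),ys.mean())
    # silhouette fit of cylinder 26mm, z .06-.123
    if cam=="top": print(ray(cam,(xs.mean(),ys.mean()),.12))
    th=np.linspace(0,6.28,24)
    def cyl(x,y,z0): return np.array([[x+.013*np.cos(t),y+.013*np.sin(t),z] for t in th for z in (z0,.123)])
    mm=(m&s)[y0:y1,x0:x1].astype(np.float32)
    for z0 in (.06,.09,.11):
        o=minimize(lambda v:((render(cam,cyl(v[0],v[1],z0),(x0,y0,x1,y1))-mm)**2).sum(),[.402,.281],method="Nelder-Mead",options=dict(initial_simplex=[[.402,.281],[.412,.281],[.402,.291]]))
        print(z0,o.x,o.fun)
```

```text
top0 43 173 179 247 254 176.06976744186048 250.25581395348837
[0.40735103 0.28087546 0.12      ]
0.06 [0.40760358 0.27942712] 75.329345703125
0.09 [0.40719849 0.28217707] 49.234619140625
0.11 [0.40723009 0.27935991] 30.86083984375
scene0 46 447 454 216 229 451.04347826086956 219.80434782608697
0.06 [0.37819607 0.27709737] 125.948486328125
0.09 [0.4054663  0.28089427] 67.898681640625
0.11 [0.40520009 0.2810107 ] 37.16015625
scene4 46 447 454 216 229 451.04347826086956 219.97826086956522
0.06 [0.37819607 0.27709737] 125.948486328125
0.09 [0.40583813 0.28098029] 67.9296875
0.11 [0.40732897 0.28144081] 36.57470703125
```

Run:
```python
from d import show
show([(.4068,.2803,.193,-2.4),(.4068,.2803,.081,-2.4)])
```

```text
t 28.8 tcp [0.4157 0.0807 0.193 ] yaw -2.36 F [ 0.2 -0.6  0.4] w 55.1 j6 54.5
[-1.710e+00 -1.991e+01  1.000e-02] spin 0.0 rows>= 4.0
[ -1.72 -19.9   11.21] spin 0.0 rows>= 2.2
```

```bash
python3 -m inch '[{"fingers":6,"delta_pos":[-1.7,-19.9,0],"spin":0},{"fingers":6,"delta_pos":[-1.7,-19.9,0],"spin":0},{"fingers":6,"delta_pos":[-1.7,-19.9,0],"spin":0},{"fingers":6,"delta_pos":[-1.7,-19.9,0],"spin":0},{"fingers":6,"delta_pos":[-1.7,-19.9,0],"spin":0},{"fingers":6,"delta_pos":[-1.7,-19.9,0],"spin":0},{"fingers":6,"delta_pos":[-1.7,-19.9,0],"spin":0},{"fingers":6,"delta_pos":[-1.7,-19.9,0],"spin":0}]'
python3 - <<'E'
from d import show
from ov import *
im2=capture("scene")
cv2.imwrite("pics/s6.png",cv2.resize(im2[160:290,380:510,::-1],None,fx=4,fy=4,interpolation=cv2.INTER_CUBIC))
show([(.4068,.2803,.081,-2.4)])
E
```

```text
time_s: 29.6
tcp_pos: [0.4063, 0.279, 0.1924]
ee_rot: [[0.999, -0.042, -0.0], [-0.042, -0.999, -0.0], [-0.0, 0.0, -1.0]]
wrist_force: [-0.7, 0.7, 0.0]
gripper_width: 0.689
t 29.65 tcp [0.4064 0.2789 0.1926] yaw -2.43 F [-0.1  0.3  1. ] w 59.9 j6 34.2
[ 0.04 -0.14 11.16] spin -0.0 rows>= 2.2
```

View pics/s6.png

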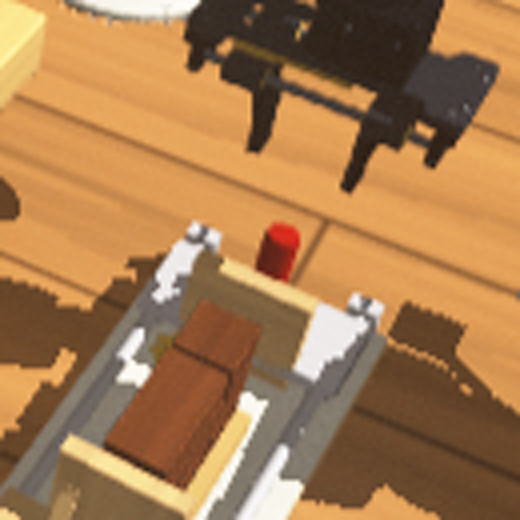

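The fingers (crop px (260,140) and (355,180)) straddle the red handle at (285,245). Descending and gripping.

```bash
python3 -m inch '[{"fingers":6,"delta_pos":[0,-0.1,4],"spin":0},{"fingers":6,"delta_pos":[0,-0.1,7],"spin":0},{"fingers":6,"delta_pos":[0,-0.1,9.5],"spin":0},{"fingers":6,"delta_pos":[0,-0.1,11],"spin":0},{"fingers":6,"delta_pos":[0,-0.1,11.1],"spin":0},{"fingers":6,"delta_pos":[0,-0.1,11.1],"spin":0},{"fingers":4,"delta_pos":[0,-0.1,11.1],"spin":0},{"fingers":2,"delta_pos":[0,-0.1,11.1],"spin":0},{"fingers":1,"delta_pos":[0,-0.1,11.1],"spin":0},{"fingers":1,"delta_pos":[0,-0.1,11.1],"spin":0},{"fingers":1,"delta_pos":[0,-0.1,11.1],"spin":0},{"fingers":1,"delta_pos":[0,-0.1,11.1],"spin":0},{"fingers":1,"delta_pos":[0,-0.1,11.1],"spin":0}]'; python3 -c "
from d import show
show([])"
```

```text
time_s: 30.95
tcp_pos: [0.4061, 0.2802, 0.0817]
ee_rot: [[0.999, -0.041, -0.0], [-0.041, -0.999, -0.001], [-0.0, 0.001, -1.0]]
wrist_force: [-0.8, -3.1, 3.7]
gripper_width: 0.283
t 30.95 tcp [0.4061 0.2802 0.0817] yaw -2.35 F [-0.8 -3.1  3.7] w 24.7 j6 34.1
```

```bash
python3 -m inch '[{"fingers":1,"delta_pos":[0.3,0,0],"spin":0},{"fingers":1,"delta_pos":[0.7,0,0],"spin":0},{"fingers":1,"delta_pos":[1.1,0,0],"spin":0},{"fingers":1,"delta_pos":[1.5,0,0],"spin":0},{"fingers":1,"delta_pos":[1.9,0,0],"spin":0},{"fingers":1,"delta_pos":[2.2,0,0],"spin":0},{"fingers":1,"delta_pos":[2.5,0,0],"spin":0},{"fingers":1,"delta_pos":[2.7,0,0],"spin":0},{"fingers":1,"delta_pos":[2.7,0,0],"spin":0},{"fingers":1,"delta_pos":[2.7,0,0],"spin":0}]'
python3 - <<'E'
from d import show
from ov import *
im2=capture("scene")
cv2.imwrite("pics/s7.png",cv2.resize(im2[180:310,380:510,::-1],None,fx=4,fy=4,interpolation=cv2.INTER_CUBIC))
show([])
E
```

```text
time_s: 31.95
tcp_pos: [0.4338, 0.2792, 0.0817]
ee_rot: [[0.999, -0.041, 0.0], [-0.041, -0.999, -0.001], [0.0, 0.001, -1.0]]
wrist_force: [0.9, -4.9, 4.5]
gripper_width: 0.287
t 32.0 tcp [0.4338 0.2792 0.0817] yaw -2.37 F [ 1.7 -5.7  5.3] w 24.6 j6 36.7
```

View pics/s7.png

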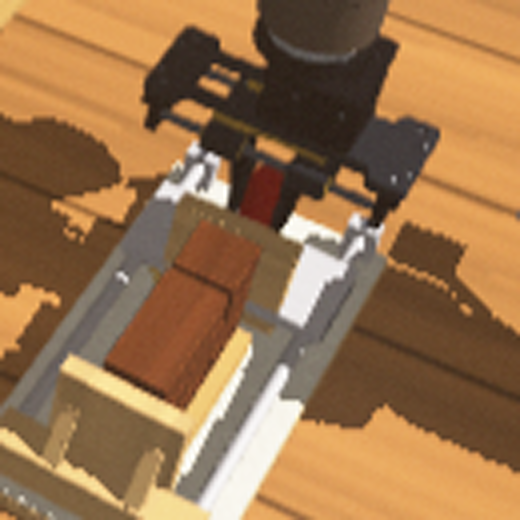

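The stop has moved with the hand, and its plate is just short of the third-course half. Continuing slowly towards the rib.

```bash
python3 -m inch '[{"fingers":1,"delta_pos":[0.2,0,0],"spin":0},{"fingers":1,"delta_pos":[0.4,0,0],"spin":0},{"fingers":1,"delta_pos":[0.6,0,0],"spin":0},{"fingers":1,"delta_pos":[0.8,0,0],"spin":0},{"fingers":1,"delta_pos":[0.8,0,0],"spin":0}]';python3 -m inch '[{"fingers":1,"delta_pos":[0.2,0,0],"spin":0},{"fingers":1,"delta_pos":[0.3,0,0],"spin":0},{"fingers":1,"delta_pos":[0.3,0,0],"spin":0}]'
```

```text
time_s: 32.5
tcp_pos: [0.4399, 0.2789, 0.0817]
ee_rot: [[0.999, -0.041, -0.002], [-0.041, -0.999, -0.001], [-0.002, 0.001, -1.0]]
wrist_force: [-3.5, -4.0, 7.4]
gripper_width: 0.288
time_s: 32.8
tcp_pos: [0.4434, 0.2787, 0.0817]
ee_rot: [[0.999, -0.041, -0.002], [-0.041, -0.999, -0.001], [-0.002, 0.001, -1.0]]
wrist_force: [-3.9, -2.9, 7.6]
gripper_width: 0.29
```

```bash
python3 -m inch '[{"fingers":1,"delta_pos":[0.1,0,0],"spin":0},{"fingers":1,"delta_pos":[0.2,0,0],"spin":0},{"fingers":1,"delta_pos":[0.2,0,0],"spin":0}]'
python3 - <<'E'
from d import show
from ov import *
im2=capture("scene")
cv2.imwrite("pics/s8.png",cv2.resize(im2[200:310,390:480,::-1],None,fx=5,fy=5,interpolation=cv2.INTER_CUBIC))
show([])
E
```

```text
time_s: 33.1
tcp_pos: [0.4456, 0.2786, 0.0817]
ee_rot: [[0.999, -0.041, -0.001], [-0.041, -0.999, -0.001], [-0.001, 0.001, -1.0]]
wrist_force: [-1.2, -3.8, 6.1]
gripper_width: 0.289
t 33.15 tcp [0.4457 0.2787 0.0817] yaw -2.36 F [-2.2 -3.5  7. ] w 25.2 j6 37.9
```

View pics/s8.png

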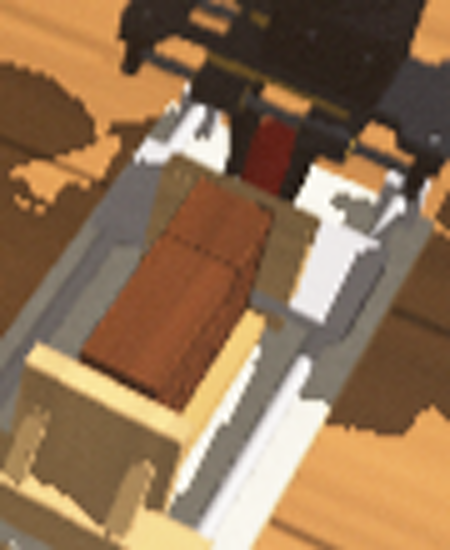

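```bash
for i in 1 2 3; do python3 -m inch '[{"fingers":1,"delta_pos":[0.1,0,0],"spin":0},{"fingers":1,"delta_pos":[0.1,0,0],"spin":0}]' | grep -E "tcp|force"; done
```

```text
tcp_pos: [0.4466, 0.2786, 0.0817]
wrist_force: [-3.2, -3.9, 6.4]
tcp_pos: [0.4474, 0.2786, 0.0817]
wrist_force: [-4.2, -3.3, 7.5]
tcp_pos: [0.4482, 0.2785, 0.0817]
wrist_force: [-5.1, -2.6, 8.3]
```

```bash
for i in 1 2 3; do python3 -m inch '[{"fingers":1,"delta_pos":[0.1,0,0],"spin":0},{"fingers":1,"delta_pos":[0.1,0,0],"spin":0}]' | grep -E "tcp|force"; done
python3 - <<'E'
from d import show
from ov import *
im2=capture("scene"); np.save("scene8.npy",im2)
im=capture("top"); 
cv2.imwrite("pics/s9.png",np.hstack([cv2.resize(im2[200:310,390:480,::-1],(450,550),interpolation=cv2.INTER_CUBIC),cv2.resize(im[155:265,155:225,::-1],(350,550),interpolation=cv2.INTER_CUBIC)]))
show([])
E
```

```text
tcp_pos: [0.449, 0.2785, 0.0817]
wrist_force: [-4.8, -2.6, 9.2]
tcp_pos: [0.4494, 0.2785, 0.0817]
wrist_force: [-8.3, -1.7, 8.8]
tcp_pos: [0.4498, 0.2784, 0.0817]
wrist_force: [-10.4, -0.6, 11.2]
t 34.45 tcp [0.4497 0.2784 0.0817] yaw -2.39 F [-9.9 -1.3 11.4] w 25.1 j6 38.5
```

View pics/s9.png

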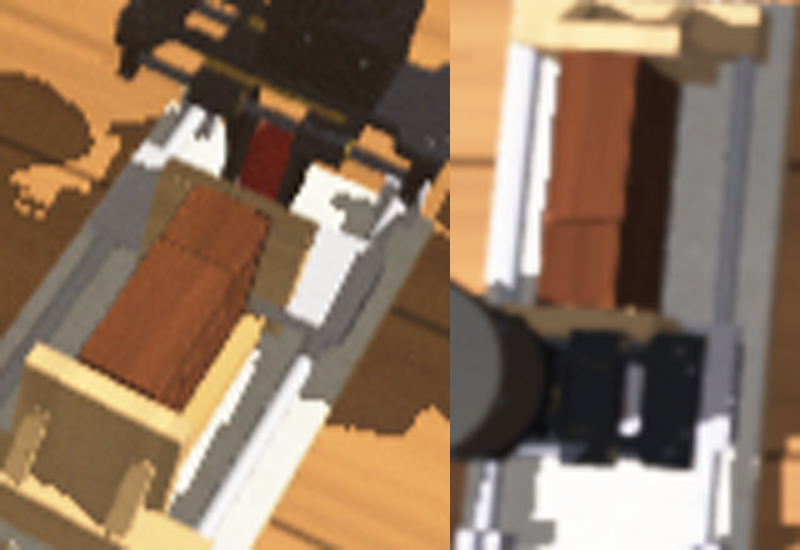

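The plate looks closed on the wall and the courses are pushed together. The hand has moved 43.6 mm, and the force rises sharply at the end, so it should be in the notch. I'll release, back off and check.

```bash
python3 -m inch '[{"fingers":3,"delta_pos":[-0.2,0,0],"spin":0},{"fingers":5,"delta_pos":[-0.2,0,0],"spin":0},{"fingers":5.5,"delta_pos":[-0.2,0,0],"spin":0},{"fingers":5.5,"delta_pos":[-0.2,0,0],"spin":0},{"fingers":5.5,"delta_pos":[-0.2,0,-3],"spin":0},{"fingers":5.5,"delta_pos":[-0.2,0,-7],"spin":0},{"fingers":5.5,"delta_pos":[-0.2,0,-11],"spin":0},{"fingers":5.5,"delta_pos":[3,15,-11],"spin":0},{"fingers":5.5,"delta_pos":[3,32,-11],"spin":0},{"fingers":5.5,"delta_pos":[3,32,-11],"spin":0},{"fingers":5.5,"delta_pos":[3,32,-11],"spin":0},{"fingers":5.5,"delta_pos":[3,32,-11],"spin":0},{"fingers":5.5,"delta_pos":[3,32,-11],"spin":0},{"fingers":5.5,"delta_pos":[3,32,-11],"spin":0}]'
cat > chk.py <<'E'
from d import show
from ov import *
import sys
k=sys.argv[1]
im=capture("top"); np.save(f"top{k}.npy",im)
im2=capture("scene"); np.save(f"scene{k}.npy",im2)
th=np.linspace(0,6.28,24)
cyl=lambda x,y,z0:np.array([[x+.013*np.cos(t),y+.013*np.sin(t),z] for t in th for z in (z0,.123)])
for nm,cam,b in [("top0","top",(165,225,200,265)),("top"+k,"top",(165,225,200,265)),("scene0","scene",(430,205,470,245)),("scene"+k,"scene",(430,205,470,245))]:
    f=np.load(nm+".npy").astype(int); m=(f[...,0]>2.5*f[...,1])&(f[...,0]>2.5*f[...,2])&(f[...,0]>150)
    mm=m[b[1]:b[3],b[0]:b[2]].astype(np.float32)
    o=minimize(lambda v:((render(cam,cyl(v[0],v[1],.11),b)-mm)**2).sum(),[.425,.281],method="Nelder-Mead",options=dict(initial_simplex=[[.41,.281],[.44,.281],[.425,.291]]))
    print(nm,mm.sum(),np.round(o.x,4),round(o.fun,1))
B=[(jc(x,0,z,L),c) for x,z,L,c in [(-.05,.103,.05,(255,255,0)),(.025,.103,.1,(0,255,0))]]
o=np.hstack([overlay(im,"top",B,155,150,225,275,5),overlay(im2,"scene",B,385,205,475,330,5)])
cv2.imwrite(f"pics/o_{k}.png",o); show([])
E
python3 chk.py 9
```

```text
time_s: 35.85
tcp_pos: [0.4687, -0.0451, 0.1915]
ee_rot: [[0.999, -0.045, 0.0], [-0.045, -0.999, 0.0], [0.0, -0.0, -1.0]]
wrist_force: [0.6, -0.2, 0.6]
gripper_width: 0.634
top0 43.0 [0.4071 0.2797] 30.8
top9 0.0 [0.4324 0.2869] 73.5
scene0 46.0 [0.4041 0.2818] 36.8
scene9 48.0 [0.4506 0.2796] 40.8
t 35.95 tcp [ 0.4689 -0.0445  0.1913] yaw -2.64 F [-0.3  0.2 -0.4] w 54.7 j6 73.0
```

View pics/o_9.png

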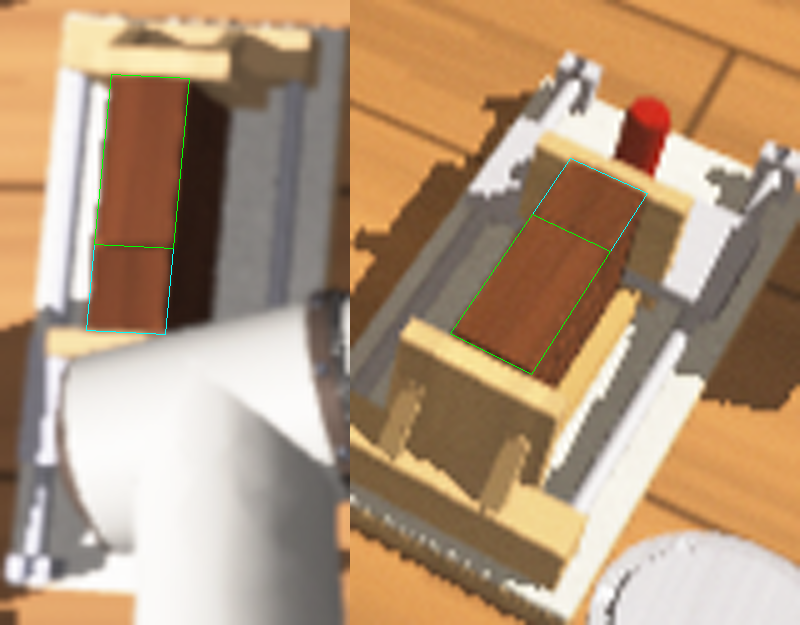

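The blocks match the final outlines. The arm still hides the handle from above, so I move clear and measure the stop.

```bash
python3 -m inch '[{"fingers":5.5,"delta_pos":[0,5,-3],"spin":0},{"fingers":5.5,"delta_pos":[0,10,-5],"spin":0},{"fingers":5.5,"delta_pos":[0,15,-5],"spin":0},{"fingers":5.5,"delta_pos":[0,20,-5],"spin":0},{"fingers":5.5,"delta_pos":[0,25,-5],"spin":0},{"fingers":5.5,"delta_pos":[0,28,-5],"spin":0},{"fingers":5.5,"delta_pos":[0,28,-5],"spin":0},{"fingers":5.5,"delta_pos":[0,28,-5],"spin":0},{"fingers":5.5,"delta_pos":[0,28,-5],"spin":0}]'>/dev/null; python3 chk.py 10
python3 - <<'E'
from ov import *
def plate(t): 
    x=-.123+t-.0075; z=.115
    c,s=np.cos(J[2]),np.sin(J[2]); pts=[(x-.0075,-.045),(x-.0075,.045),(x+.0075,.045),(x+.0075,-.045)]
    P=[(J[0]+c*a-s*b,J[1]+s*a+c*b,z) for a,b in pts]; C=np.zeros((8,3)); C[[1,3,7,5]]=P; return C
a=np.load("top0.npy"); im=np.load("top10.npy"); im2=np.load("scene10.npy")
cv2.imwrite("pics/pl.png",np.hstack([overlay(a,"top",[(plate(.003),(0,0,255))],155,215,220,270,5),overlay(im,"top",[(plate(.045),(0,0,255))],155,205,220,260,5)]))
# lum profile of plate in top along x axis through jig y = -0.03..0.03 at z=.115
for nm in ("top0","top10"):
    g=np.load(nm+".npy").astype(np.float32)
    xs=np.arange(-.16,-.06,.002) ; acc=[]
    for y in (-.035,-.02,0,.02,.035):
        c,s=np.cos(J[2]),np.sin(J[2]); P=np.array([(J[0]+c*x-s*y,J[1]+s*x+c*y,.115) for x in xs]); q=proj("top",P).astype(np.float32)
        acc.append(cv2.remap(g,q[:,:1],q[:,1:],cv2.INTER_LINEAR)[:,0])
    acc=np.mean(acc,0); print(nm); print([(int(x*1000),int(v[0]),int(v[2])) for x,v in zip(xs,acc)])
E
```

```text
top0 43.0 [0.4071 0.2797] 30.8
top10 38.0 [0.4525 0.2819] 35.0
scene0 46.0 [0.4041 0.2818] 36.8
scene10 50.0 [0.4507 0.2796] 36.9
t 36.95 tcp [ 0.4579 -0.3206  0.2417] yaw -2.25 F [0.4 0.2 0.3] w 55.0 j6 106.1
top0
[(-160, 195, 187), (-158, 212, 206), (-156, 224, 217), (-154, 234, 224), (-152, 238, 227), (-150, 236, 223), (-148, 231, 217), (-146, 223, 209), (-144, 216, 202), (-142, 211, 197), (-139, 209, 194), (-137, 205, 187), (-135, 203, 172), (-133, 213, 157), (-131, 231, 157), (-129, 241, 163), (-127, 245, 168), (-125, 245, 169), (-123, 245, 169), (-121, 244, 168), (-119, 235, 161), (-117, 208, 148), (-115, 175, 141), (-113, 154, 141), (-111, 156, 150), (-109, 161, 157), (-107, 173, 169), (-105, 180, 177), (-103, 189, 185), (-101, 195, 192), (-99, 198, 195), (-97, 199, 196), (-95, 199, 196), (-93, 198, 196), (-91, 198, 196), (-89, 198, 195), (-87, 195, 192), (-85, 182, 175), (-83, 158, 142), (-81, 134, 102), (-79, 124, 81), (-77, 124, 75), (-75, 124, 74), (-73, 124, 74), (-71, 123, 73), (-69, 123, 73), (-67, 124, 73), (-65, 124, 74), (-63, 125, 74), (-61, 125, 75)]
top10
[(-160, 
[... 164 characters left out ...]
3, 182), (-139, 194, 163), (-137, 190, 149), (-135, 183, 138), (-133, 180, 133), (-131, 178, 131), (-129, 177, 130), (-127, 177, 131), (-125, 177, 132), (-123, 177, 133), (-121, 177, 139), (-119, 183, 155), (-117, 199, 186), (-115, 215, 206), (-113, 231, 221), (-111, 239, 228), (-109, 240, 227), (-107, 237, 224), (-105, 234, 221), (-103, 229, 215), (-101, 223, 209), (-99, 215, 202), (-97, 209, 195), (-95, 199, 181), (-93, 189, 159), (-91, 194, 141), (-89, 217, 142), (-87, 236, 156), (-85, 244, 167), (-83, 246, 172), (-81, 246, 173), (-79, 246, 171), (-77, 241, 164), (-75, 221, 139), (-73, 178, 103), (-71, 132, 71), (-69, 107, 55), (-67, 101, 51), (-65, 100, 51), (-63, 99, 51), (-61, 98, 51)]
```

View pics/pl.png

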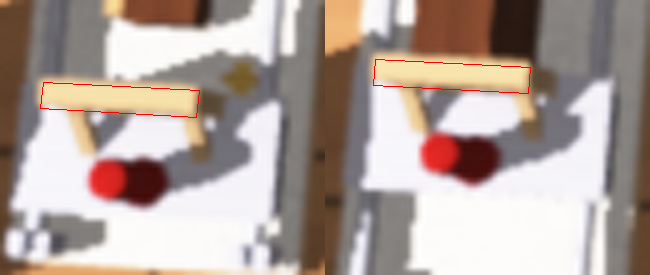

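View pics/o_10.png

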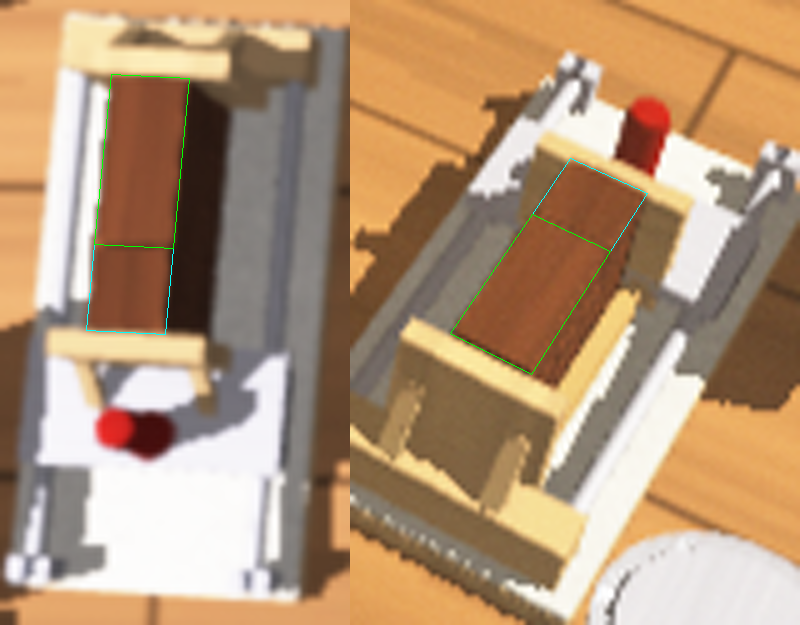

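Run:
```python
from ov import *
g=np.load("top10.npy").astype(np.float32); c,s=np.cos(J[2]),np.sin(J[2])
for ys,xs in (((-.03,.03,0),np.arange(.06,.11,.002)),):
  acc=[]
  for y in ys:
    P=np.array([(J[0]+c*x-s*y,J[1]+s*x+c*y,.116) for x in xs]); q=proj("top",P).astype(np.float32)
    acc.append(cv2.remap(g,q[:,:1],q[:,1:],cv2.INTER_LINEAR)[:,0])
  for a in acc: print([(int(x*1000),int(v[0]),int(v[2])) for x,v in zip(xs,a)])
```

```text
[(60, 41, 18), (62, 41, 18), (64, 43, 19), (66, 48, 23), (68, 57, 30), (70, 72, 41), (72, 91, 52), (74, 120, 70), (76, 184, 111), (78, 223, 143), (80, 243, 165), (82, 247, 171), (84, 248, 173), (86, 247, 174), (88, 246, 171), (90, 233, 152), (92, 212, 128), (94, 178, 105), (96, 196, 120), (98, 233, 149), (100, 243, 167), (102, 246, 173), (104, 245, 171), (106, 234, 161), (108, 210, 142)]
[(60, 247, 243), (62, 249, 246), (64, 248, 244), (66, 238, 227), (68, 219, 195), (70, 182, 142), (72, 163, 109), (74, 165, 99), (76, 210, 129), (78, 234, 155), (80, 247, 176), (82, 250, 182), (84, 250, 184), (86, 250, 185), (88, 250, 184), (90, 248, 178), (92, 245, 170), (94, 243, 166), (96, 244, 168), (98, 247, 172), (100, 248, 175), (102, 249, 178), (104, 249, 185), (106, 249, 201), (108, 240, 189)]
[(60, 133, 48), (62, 133, 48), (64, 132, 48), (66, 132, 47), (68, 132, 47), (70, 132, 48), (72, 132, 48), (74, 140, 60), (76, 170, 91), (78, 234, 148), (80, 245, 171), (82, 251, 185), (84, 251, 186), (86, 251, 186), (88, 249, 181), (90, 246, 172), (92, 216, 138), (94, 179, 107), (96, 134, 79), (98, 125, 75), (100, 130, 78), (102, 146, 87), (104, 200, 124), (106, 221, 141), (108, 207, 135)]
```

The plate is about 43 mm further on. The gap between the stop faces measures about 150–151 mm, against 153 mm nominal at home, so the stop is past the rib. I'm handing it in.

```bash
python3 -c "
from station import *
print(finish_job()); print(sense()['wrist_force'], sense()['time_s'])"
```

```text
the job is handed in; nothing more can be done
None
the job is handed in; nothing more can be done
```

I laid the second course (full at the sliding-stop end, half against the fixed stop) and the third course (full against the fixed stop, half at the sliding-stop end). I then pushed the sliding stop home by its red handle, let go and moved the arm clear. The job went in at about 37 s of the 72 s allowed.

- **Blocks:** The third-course blocks matched their final outlines within about 1 px (3 mm) in both cameras after closing. The second course matched when laid, but the third course covered it afterwards, so I did not measure it or the first course again.
- **Stop:** The plate moved about 43 mm in the pictures. The hand moved 43.6 mm, and its push force rose to about 10 N at the end.
- **Disagreement on the stop:** The gap between the stop faces measured about 150–151 mm, against 153 mm at home. That is within what these pictures can resolve and well past the rib crest, but the 10 N crest itself never showed in the force readings (about 5 N at most before the end).
- **Not checked:** I did not re-measure the cork block, tin, bottle, gouge and square at the end. The planned moves kept the gripper clear of them.

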